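# Take the pile on the dresser apart

## Task

Someone has piled four things on top of each other on the dresser. Take the pile apart from the top and set each thing down upright in the middle of its own place: the little cream jar on the raised wooden block, the round tin in the round dish, the wooden trinket box on the cork mat and lined up lengthways with it, and the spectacle case lying lengthways in the copper tray. Put things down rather than dropping them, never tip them over, and do not shift the hairbrush or the decanter.

Things in the scene. Friction and masses are not known exactly. Their poses are not given: they have to be found in the camera images.
- jar: Small white plastic cream jar, upright cylinder 32 mm diameter, 34 mm high, 35 to 70 g. Starts on top of the pile, standing on the tin. Origin: centre of its underside, z up its axis.
- tin: Round flat aluminium tin, closed, 50 mm diameter, 22 mm high, 40 to 85 g. Starts second from the top of the pile, on the wooden box, under the jar. Origin: centre of its underside, z up.
- box: Closed pale wooden trinket box (lid does not open), 56 mm (its x) by 100 mm (its y, the long way) by 30 mm high, 90 to 180 g. Starts lying on the spectacle case, under the tin. Origin: centre of its underside, z up.
- case: Closed navy plastic spectacle case (does not open), 64 mm (its x) by 160 mm (its y, the long way) by 38 mm high, flat top, 100 to 200 g. Bottom of the pile, lying on the dresser top (z = 0). Origin: centre of its underside, z up. It stands at any of six spots in two rows, changed at every start.
- riser: Square dark wooden block, 80 x 80 mm, 30 mm high, flat top, fixed to the dresser: the place of the jar. Origin: centre of its underside at z = 0, so its top is 30 mm above the origin. It stands at any of six spots in two rows, changed at every start.
- dish: Round blue-glazed ceramic dish, fixed, 120 mm diameter at the rim and 104 mm at the foot, rim 10 mm high, wall 4 mm, flat inner floor 4 mm above the origin and about 96 mm across: the place of the tin. Origin: centre of its underside at z = 0. It stands at any of six spots in two rows, changed at every start.
- mat: Flat rectangular cork mat, fixed, 90 mm (its x) by 130 mm (its y, the long way), 4 mm thick: the place of the wooden box. Origin: centre of its underside at z = 0, its top 4 mm above. It stands at any of six spots in two rows, changed at every start.
- tray: Shallow copper-coloured oblong tray, fixed, 118 mm (its x) by 198 mm (its y, the long way) outside, walls 4 mm thick and 10 mm high, inner floor 4 mm above the origin: the place of the spectacle case. Origin: centre of its underside at z = 0. It stands at any of six spots in two rows, changed at every start.
- hairbrush: Loose wooden hairbrush lying bristles up, about 190 mm long (its y; head to +y, from -95 to +95 mm), head 56 mm wide and 28 mm high over the bristles. Not to be moved. Origin: on its underside, amid its length. It stands at any of six spots in two rows, changed at every start.
- decanter: Loose stoppered clear glass decanter, 92 mm diameter, 176 mm high, standing to the robot's left. Not to be moved. Origin: centre of its underside. (Clear of the work there also stand, fixed, a desk fan 0.30 m high near x = 0.30, y = 0.66 and a ceramic earring tree 0.17 m high near x = 0.66, y = -0.56.)
Mind the look-alikes: they are no part of the job. Of the things shaped like the box, the wooden one is meant. Several things look just like the tray: the one meant starts farthest from the robot's base.

How it is judged:
By the outcome, as a careful person would: the job done as asked, in the order asked, and still so for the second after the job is handed in, with the robot touching nothing.
It also fails if it takes over 120 s, if anything falls off the work surface, if the arm or the gripper's body presses on something with over 40 N, if the wrist force passes 120 N, or if a joint passes its speed limit or range.

## Robot

A 6-joint arm with a two-finger parallel gripper is mounted at the origin on the work surface. World frame = base frame: x ahead of the robot, y to its left, z up, the work surface at z = 0. Lengths are in m, angles in rad, forces in N, time in s.
With the tool pointing down it reaches from about 0.25 to 0.725 m from the base axis. Payload 4 kg.
Tool frame: the origin (TCP) lies midway between the tips of the shut fingers; the grasp point (between the pads) lies 19 mm behind it; z points along the fingers, y is the direction in which the jaws open and shut (so a half turn about z gives the same grasp; the last joint's range is limited). The gripper opens to 85 mm and grips with 20 to 120 N. Pads are 22 mm wide; open, the fingers measure 114 mm over their backs; the gripper's body (76 mm by 85 mm) begins 54 mm behind the grasp point. The pads swing forward as they close: fully open they stand 13 mm farther back than shut.
Start: joints at [1.328, 0.241, 0.005, 1.335, 0, 1.571], TCP at [0.12, 0.485, 0.204] pointing down, gripper open.
Joint ranges: [-2.72, 2.72], [-1.05, 1.87], [-1.09, 1.28], [-1.99, 2.15], [-1.42, 1.44], [-3.14, 3.14]. Speed limits (rad/s): [2.79, 2.79, 3.14, 3.14, 3.14, 3.14].

## Interface

Orientations are given as a unit quaternion [x, y, z, w].
In Python, from workcell import bot, vision gives the robot as it stands. The module is installed in compiled form; this text tells all that it offers.
- The arm moves only by the tool send_rows, never from a script. Its argument "targets" is a list that holds one entry, the list of rows, each a list of 5 numbers: the shift along the world's x, y, z in cm, then the turn about the world's z in rad, then the finger opening in cm, from 0 to 8.54. A call has 1 to 12 rows; each row is the pose to reach, as a shift and turn from the pose commanded when the call began; what a row does not reach only later rows make up. A row lasts 1/8 s, in which the tool goes at most 62.5 mm and 10.7 degrees, less where a joint would pass 70% of its speed; a pose out of reach is approached as far as the arm can. A call with a gripper value outside its range is refused whole. The fingers move at their own pace and stop on an object; the grip force is fixed at half the most. Time passes only in rows, so rows that repeat a pose let the fingers close. It gives the time, the measured TCP pose, the force and the opening at its end, in the units of the state.
- bot.get_obs(): the state, without advancing time (a new reading comes with each control period).
- vision.camera(name): name is "scene" or "top" or "wrist"; returns the picture (420x560x3 uint8, red, green, blue); there is no depth.
- vision.get_calibration(name): a dict with "vertical_fov" (degrees; the focal length in pixels is half the picture's height over the tangent of half this angle, whatever the lens; pixels are square), "cx", "cy" (the principal point, pixels), "rvec" (rotation vector, rad) and "tvec" (3), from world to camera coordinates, as OpenCV has them; the wrist camera has in their place "T_tool_cam" (4x4, takes a point from camera to tool coordinates, whose origin is the TCP and whose axes are the flange's). Camera axes: x right, y down, z forward; pixel columns grow to the right and rows downward; lengths in m; the calibration is good to about 2 mm. A picture is of the moment at which its call begins: read the wrist's pose just before it. get_calibration takes no time and is no camera call.
- bot.job_done(): hands the job in, once; it reports no verdict.
Trained networks look in the newest picture that a camera, given by its name, has taken for a name from the list of things; names that differ only in an ending like _2 or _b are one class to them, and where a whole thing is asked for, a point or a joint stands for the part that bears it (a point fixed in the world has none). Each returns a list of dicts, best first, with "score" (0 to 1); they miss things now and then, are a little off and sometimes report something else, mostly with a low value. They report only what shows in the picture. A call takes as long as a camera call. They do not tell look-alikes from the thing itself.
- vision.boxes_of(target, camera): "uv" ([column, row] in pixels, amid what is visible of it).
The state is a dict: "clock": time; "joint_pos": joint angles; "joint_vel": joint speeds; "tau": joint torques, N m; "eef_pos": TCP position; "tool_rot": TCP orientation; "ft_force": force on the tool from outside, world axes, zero at the start; "ft_torque": the same for the moment, N m; "grip_width": finger opening in m.
Only numpy, scipy, OpenCV 4.12 (cv2) and the standard library are available. Lean on these libraries where they do the work, as an engineer would, in place of code of your own. Each camera call takes 0.05 s, during which the arm holds its last target.

## Working session

There is one attempt and no reset: what is moved stays moved. The work goes in short steps, Python scripts to look and compute and a tool call to move; the robot and the scene stay as the last step left them, time stands still between calls to the robot, and variables do not carry over. Pictures are saved under pics/ and viewed, and the job is handed in when it is done.

Besides the shell and the picture viewer there is one more tool, called by a JSON object that holds its "op" and its "data", one argument or row to a line. send_rows: Moves the arm, as the interface text tells. Its arguments: {"type":"object","properties":{"targets":{"type":"array"}},"required":["targets"]}

```bash
mkdir -p pics; ls; python3 - <<'E'
from workcell import bot, vision
import cv2
print(bot.get_obs())
for n in ["top","scene","wrist"]:
    im=vision.camera(n); cv2.imwrite(f"pics/{n}0.png",im[:,:,::-1]); print(n,vision.get_calibration(n))
E
```

```text
pics
{'clock': 0.0, 'joint_pos': array([1.32798528e+00, 2.41429267e-01, 3.70349958e-03, 1.33519451e+00,
       1.67533045e-05, 1.57082638e+00]), 'joint_vel': array([ 0.00042795,  0.00139042, -0.00150836,  0.0002013 ,  0.0010628 ,
       -0.00024349]), 'tau': array([-9.02176434e-04, -3.72321224e+01,  2.52406633e+01,  1.70326192e-02,
        1.95733128e-05, -3.39519186e-07]), 'eef_pos': array([0.1200426 , 0.48465566, 0.20279698]), 'tool_rot': array([ 1.21122363e-01,  9.92637016e-01, -1.05314507e-03, -1.36912214e-04]), 'ft_force': array([-0.35663699, -0.15316463,  0.17192057]), 'ft_torque': array([ 0.05049093, -0.00360381, -0.00218996]), 'grip_width': 0.08542672590479693}
top {'vertical_fov': 55.217425084314904, 'cx': 284.7731098980354, 'cy': 206.88031180041605, 'rvec': array([ 2.16700631, -2.20114008,  0.08619527]), 'tvec': array([0.02639067, 0.50137202, 1.19724702])}
scene {'vertical_fov': 50.302226369873125, 'cx': 283.6987533287436, 'cy': 207.549897761652, 'rvec': array([ 2.03674968,  0.69483619, -0.37715384]), 'tvec': array([-0.40293504, -0.0807463 ,  1.5927986 ])}
wrist {'vertical_fov': 71.62871005516497, 'cx': 278.7310479001264, 'cy': 209.79219433711305, 'T_tool_cam': array([[ 1.06604878e-03, -9.61672677e-01, -2.74197967e-01,
         6.99616934e-02],
       [ 9.99999114e-01,  1.24390204e-03, -4.74761990e-04,
         1.78294671e-04],
       [ 7.97641045e-04, -2.74197218e-01,  9.61673151e-01,
        -1.70372668e-01],
       [ 0.00000000e+00,  0.00000000e+00,  0.00000000e+00,
         1.00000000e+00]])}
```

View pics/top0.png

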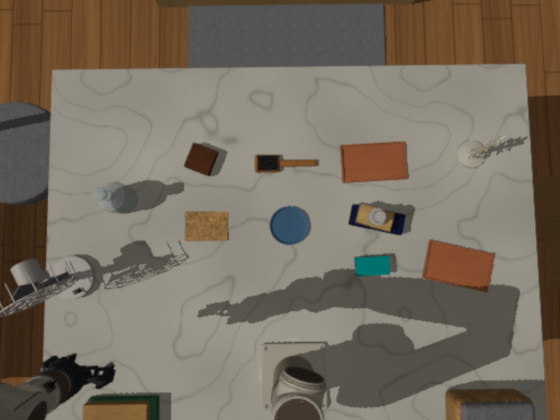

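View pics/scene0.png

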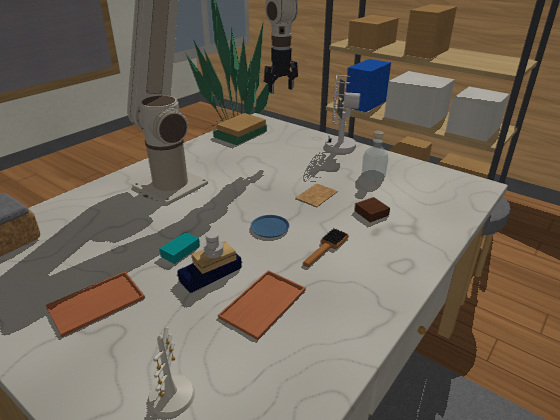

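View pics/wrist0.png

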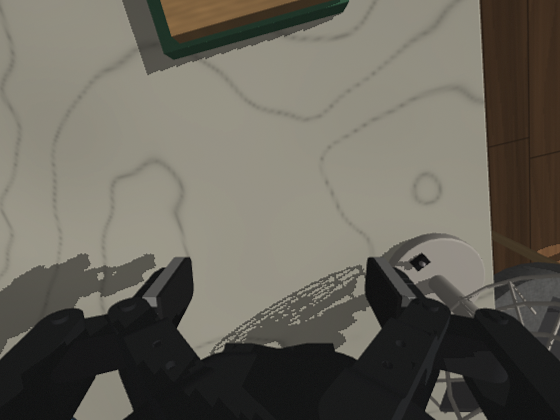

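Top view: the pile is at (377,218), with the jar on the tin, wooden box and navy case. The riser is at (202,159), dish (290,225), mat (206,226), brush (285,163) and decanter (115,198). Tray candidates are (374,161) and (459,266). The teal block at (372,265) is the box look-alike. Next I'll measure these.

```bash
cat > h.py <<'E'
import numpy as np, cv2
from workcell import bot, vision
from scipy.spatial.transform import Rotation as R
def cam(n,obs=None):
    c=vision.get_calibration(n); f=210/np.tan(np.radians(c['vertical_fov'])/2)
    K=np.array([[f,0,c['cx']],[0,f,c['cy']],[0,0,1]])
    if n=='wrist':
        T=np.eye(4); T[:3,:3]=R.from_quat(obs['tool_rot']).as_matrix(); T[:3,3]=obs['eef_pos']
        M=T@np.array(c['T_tool_cam']); return K,M[:3,:3],M[:3,3]
    Rm=cv2.Rodrigues(np.array(c['rvec']))[0]; return K,Rm.T,-Rm.T@c['tvec']
def p2w(n,uv,z,obs=None):
    K,Rc,t=cam(n,obs); uv=np.atleast_2d(np.array(uv,float))
    d=np.c_[uv,np.ones(len(uv))]@np.linalg.inv(K).T@Rc.T
    return t+d*((z-t[2])/d[:,2])[:,None]
def w2p(n,p,obs=None):
    K,Rc,t=cam(n,obs); q=(np.atleast_2d(p)-t)@Rc@K.T; return q[:,:2]/q[:,2:]
def rect(n,mask,z,obs=None):
    """largest contour -> world min-area rect: centre, sides, long-axis yaw"""
    cs=cv2.findContours(mask.astype(np.uint8),cv2.RETR_EXTERNAL,cv2.CHAIN_APPROX_NONE)[0]
    c=max(cs,key=cv2.contourArea)[:,0,:]
    w=p2w(n,c,z,obs)[:,:2]
    (x,y),(a,b),an=cv2.minAreaRect((w*1000).astype(np.float32))
    if a<b: an+=90; a,b=b,a
    return np.round([x,y,a,b,(an+90)%180-90],1)
E
python3 - <<'E'
from h import *
im=cv2.imread("pics/top0.png"); hsv=cv2.cvtColor(im,cv2.COLOR_BGR2HSV)
for t,z in [('jar',.124),('tin',.09),('box',.068),('case',.038),('riser',.03),('dish',.01),('mat',.004),('tray',.01),('hairbrush',.02),('decanter',.1)]:
    for d in vision.boxes_of(t,'top')[:4]:
        print(t,round(d['score'],2),np.round(d['uv']),p2w('top',d['uv'],z)[0,:2].round(3))
for (u,v) in [(374,161),(459,266),(205,235),(202,159),(285,212),(355,213),(398,228),(372,265),(366,210),(268,163)]: print(u,v,hsv[v,u])
big=cv2.resize(im[120:320,170:530],None,fx=2.2,fy=2.2,interpolation=cv2.INTER_CUBIC); cv2.imwrite("pics/topbig.png",big)
big=cv2.resize(im[185:250,330:430],None,fx=8,fy=8,interpolation=cv2.INTER_CUBIC); cv2.imwrite("pics/toppile.png",big)
s=cv2.imread("pics/scene0.png");cv2.imwrite("pics/scpile.png",cv2.resize(s[220:350,150:310],None,fx=4.5,fy=4.5,interpolation=cv2.INTER_CUBIC))
E
```

```text
jar 0.52 [394. 219.] [ 0.455 -0.282]
jar 0.43 [380. 219.] [ 0.457 -0.243]
box 0.82 [369. 220.] [ 0.457 -0.225]
box 0.7 [373. 267.] [ 0.32  -0.232]
box 0.46 [394. 222.] [ 0.448 -0.297]
case 0.58 [391. 221.] [ 0.453 -0.297]
case 0.35 [288. 224.] [0.451 0.01 ]
case 0.19 [373. 162.] [ 0.631 -0.25 ]
riser 0.64 [199. 160.] [0.648 0.277]
dish 0.91 [289. 228.] [0.438 0.005]
mat 0.89 [203. 228.] [0.441 0.269]
mat 0.64 [275. 160.] [0.647 0.047]
tray 0.83 [460. 268.] [ 0.309 -0.508]
tray 0.67 [373. 160.] [ 0.641 -0.254]
hairbrush 0.56 [274. 160.] [0.644 0.05 ]
decanter 0.94 [114. 197.] [0.532 0.501]
374 161 [ 10 167 136]
459 266 [ 10 170 135]
205 235 [ 16 141 128]
202 159 [ 10 177  62]
285 212 [103 125 100]
355 213 [117 153  45]
398 228 [114 182  42]
372 265 [ 89 255 115]
366 210 [ 19 130 151]
268 163 [173  46  22]
```

View pics/topbig.png

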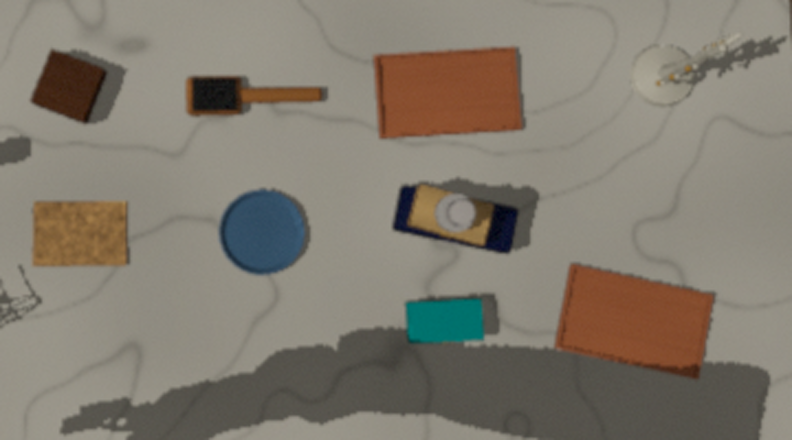

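View pics/toppile.png

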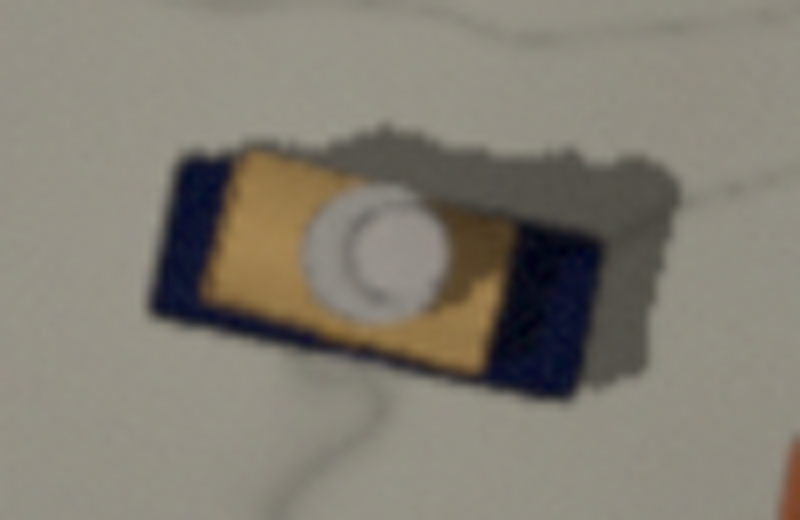

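View pics/scpile.png

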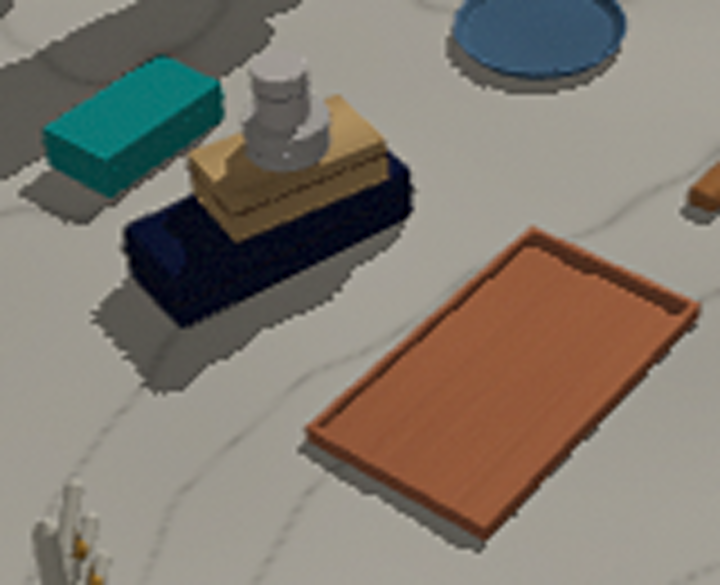

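What could be mistaken for the targets: the box is either the pale wooden one in the pile at (376,217) or the teal one at (372,265), and I choose the wooden one. The tray is either (374,161) or (459,266), and I choose (374,161) as the farther one. The close crop shows the jar's top at about (380,216), on the tin at about (376,217).

```bash
python3 - <<'E'
from h import *
im=cv2.imread("pics/top0.png"); hsv=cv2.cvtColor(im,cv2.COLOR_BGR2HSV).astype(int); H,S,V=hsv[...,0],hsv[...,1],hsv[...,2]
def win(m,u0,u1,v0,v1):
    o=np.zeros_like(m); o[v0:v1,u0:u1]=m[v0:v1,u0:u1]; return o
print('tray far',rect('top',win((S>110)&(V>40),330,420,135,190),.008))
print('tray near',rect('top',win((S>110)&(V>40),418,500,235,298),.008))
print('riser',rect('top',win((S>100),175,230,135,182),.028))
print('mat',rect('top',win((S>75),175,240,205,248),.004))
print('dish',rect('top',win((S>75)&(H>80),265,315,200,250),.008))
print('teal',rect('top',win((S>120)&(H>80),345,395,250,280),.028))
print('brush',rect('top',win((S>90)|(V<40),250,325,150,176),.014))
print('pile case',rect('top',win((S>80),340,415,195,240),.036))
print('box',rect('top',win((H>10)&(H<28)&(S>70),340,410,195,240),.066))
g=cv2.GaussianBlur(cv2.imread("pics/top0.png",0),(0,0),.8)
for c,z in [((330+400/8,185+252/8),.124),((330+370/8,185+255/8),.09)]: print(p2w('top',c,z))
E
```

```text
tray far [ 638.3 -256.   198.6  116.8  -87.5]
tray near [ 316.1 -502.3  199.8  118.7   76.6]
riser [651.6 270.5  80.4  77.8  68.2]
mat [449.3 260.1 128.5  89.   89.7]
dish [447.2   8.  112.8 109.6  89.1]
teal [ 322.2 -238.   101.5   56.1   89.1]
brush [635.5  15.8 184.2  52.7  89.1]
pile case [ 463.  -256.3  158.5   66.8   77. ]
box [ 463.5 -241.9  107.3   60.4   72.7]
[[ 0.46299822 -0.24375813  0.124     ]]
[[ 0.46373736 -0.24122256  0.09      ]]
```

{"op": "send_rows", "data": {
  "targets": [
    [[34.3, -72.8, 0, -1.553, 8.5], [34.3, -72.8, 0, -1.553, 8.5], [34.3, -72.8, 0, -1.553, 8.5], [34.3, -72.8, 0, -1.553, 8.5], [34.3, -72.8, 0, -1.553, 8.5], [34.3, -72.8, 0, -1.553, 8.5], [34.3, -72.8, 0, -1.553, 8.5], [34.3, -72.8, 0, -1.553, 8.5], [34.3, -72.8, 0, -1.553, 8.5], [34.3, -72.8, 0, -1.553, 8.5], [34.3, -72.8, 0, -1.553, 8.5], [34.3, -72.8, 0, -1.553, 8.5]]
  ]
}}

```text
clock: 2.15
eef_pos: [0.4406, -0.1954, 0.204]
tool_rot: [0.782, 0.623, 0.0, 0.0]
ft_force: [0.4, 0.7, 0.4]
grip_width: 0.0849
```

{"op": "send_rows", "data": {
  "targets": [
    [[0, 0, 0, 0, 8.5], [0, 0, 0, 0, 8.5]]
  ]
}}

```text
clock: 2.4
eef_pos: [0.4393, -0.1929, 0.2033]
tool_rot: [0.782, 0.623, -0.0, -0.001]
ft_force: [0.3, 0.3, -0.7]
grip_width: 0.0847
```

{"op": "send_rows", "data": {
  "targets": [
    [[2.4, -5.0, 0, 0, 8.5], [2.4, -5.0, 0, 0, 8.5], [2.4, -5.0, 0, 0, 8.5]]
  ]
}}

```text
clock: 2.78
eef_pos: [0.4634, -0.2416, 0.2039]
tool_rot: [0.782, 0.624, 0.0, -0.0]
ft_force: [-0.4, -0.1, 0.1]
grip_width: 0.0851
```

```bash
python3 - <<'E'
from h import *
import pickle
o=bot.get_obs(); im=vision.camera('wrist'); pickle.dump(o,open('o1.pkl','wb'))
cv2.imwrite("pics/w1.png",im[:,:,::-1]); print(o['eef_pos'],o['tool_rot'])
for t in ['jar','tin']: print(t,[(d['score'],d['uv']) for d in vision.boxes_of(t,'wrist')[:2]])
E
```

```text
[ 0.4633736  -0.24162358  0.20388654] [ 7.81594241e-01  6.23787025e-01  2.57667622e-05 -4.35194956e-04]
jar [(0.83, [278.0, 202.8])]
tin [(0.71, [284.6, 185.0])]
```

View pics/w1.png

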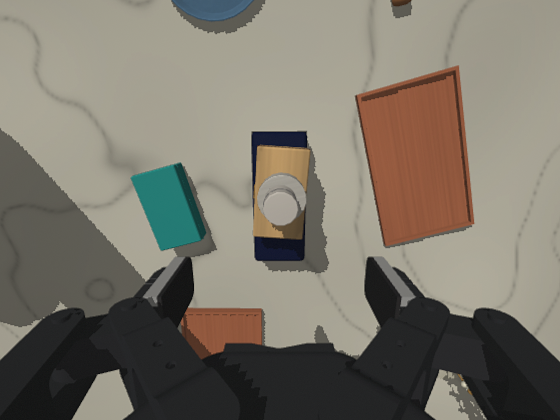

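Wrist view: jar lid at about (281,208), tin at about (281,196), box (257–311, 146–240) and case (252–307, 131–261). The chosen tray is on the right at (415,155). I'll enlarge the pile to measure it.

```bash
cat > m1.py <<'E'
from h import *
import pickle
o=pickle.load(open('o1.pkl','rb')); im=cv2.imread("pics/w1.png")
cv2.imwrite("pics/w1c.png",cv2.resize(im[125:270,240:330],None,fx=4,fy=4,interpolation=cv2.INTER_CUBIC))
hsv=cv2.cvtColor(im,cv2.COLOR_BGR2HSV).astype(int); H,S,V=hsv[...,0],hsv[...,1],hsv[...,2]
def circ(c,r,z):
    a=np.linspace(0,6.283,80); return w2p('wrist',np.c_[c[0]+r*np.cos(a),c[1]+r*np.sin(a),0*a+z],o)
vis=cv2.resize(im[125:270,240:330],None,fx=4,fy=4,interpolation=cv2.INTER_CUBIC)
j=p2w('wrist',(281,208),.124,o)[0]; t=p2w('wrist',(281,197),.090,o)[0]; print(j,t)
for c,r,z,col in [(j,.016,.124,(0,0,255)),(j,.016,.09,(0,0,160)),(t,.025,.09,(0,255,0)),(t,.025,.068,(0,120,0))]:
    cv2.polylines(vis,[((circ(c,r,z)-[240,125]+.5)*4).astype(int)],True,col,1)
cv2.imwrite("pics/w1o.png",vis)
m=((S>80)); m2=np.zeros_like(m); m2[120:270,235:330]=m[120:270,235:330]
print('pile',rect('wrist',m2,.038,o))
m=((H>10)&(H<28)&(S>70)); m2=np.zeros_like(m); m2[120:270,235:330]=m[120:270,235:330]
print('box',rect('wrist',m2,.066,o))
print('tray',rect('wrist',((H<14)&(S>110)&(np.arange(560)[None]>345)&(np.arange(420)[:,None]<250)),.008,o))
E
python3 m1.py
```

```text
[ 0.46494323 -0.24211743  0.124     ] [ 0.46556954 -0.24025408  0.09      ]
pile [ 461.2 -255.6  156.8   65.3   76.5]
box [ 463.7 -242.1  102.2   57.3   73.5]
tray [ 638.3 -254.9  198.7  120.   -87.2]
```

View pics/w1o.png

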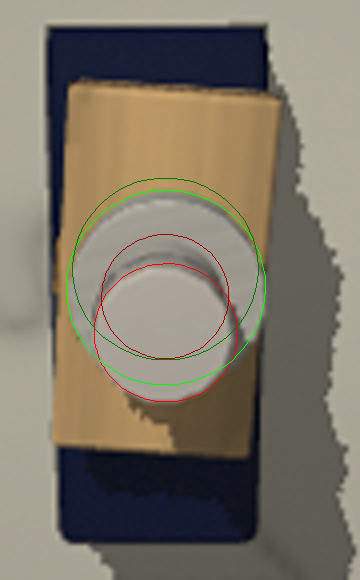

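{"op": "send_rows", "data": {
  "targets": [
    [[0.1, -0.1, -3, 0, 8.5], [0.1, -0.1, -7, 0, 8.5], [0.1, -0.1, -10, 0, 8.5], [0.1, -0.1, -11, 0, 8.5], [0.1, -0.1, -11, 0, 7], [0.1, -0.1, -11, 0, 6], [0.1, -0.1, -11, 0, 5], [0.1, -0.1, -11, 0, 4], [0.1, -0.1, -11, 0, 3], [0.1, -0.1, -11, 0, 2.5], [0.1, -0.1, -11, 0, 2.5], [0.1, -0.1, -11, 0, 2.5]]
  ]
}}

```text
clock: 4.42
eef_pos: [0.4701, -0.2467, 0.0991]
tool_rot: [0.782, 0.623, 0.003, 0.006]
ft_force: [1.4, -0.2, 18.3]
grip_width: 0.025
```

```bash
python3 - <<'E'
from h import *
im=vision.camera('scene'); cv2.imwrite("pics/s2.png",cv2.resize(im[190:330,130:330,::-1],None,fx=4,fy=4,interpolation=cv2.INTER_CUBIC))
im=vision.camera('wrist'); cv2.imwrite("pics/w2.png",im[:,:,::-1])
E
```

```text
(no output)
```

View pics/s2.png

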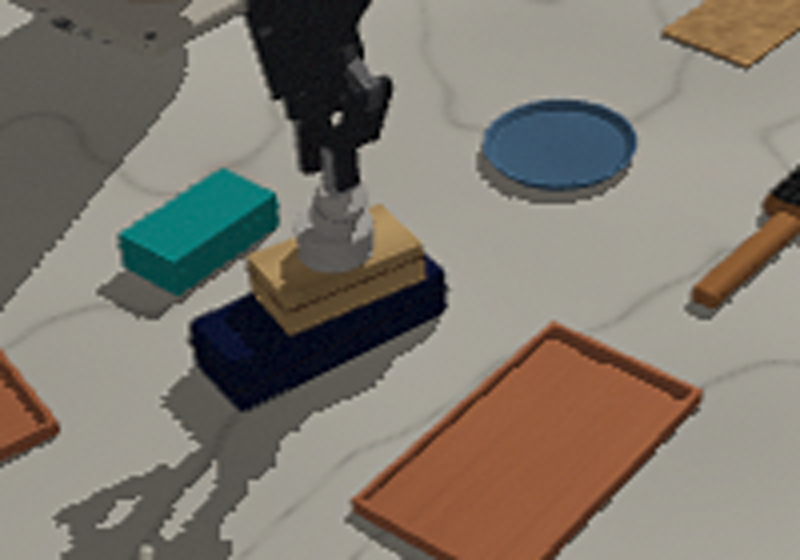

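View pics/w2.png

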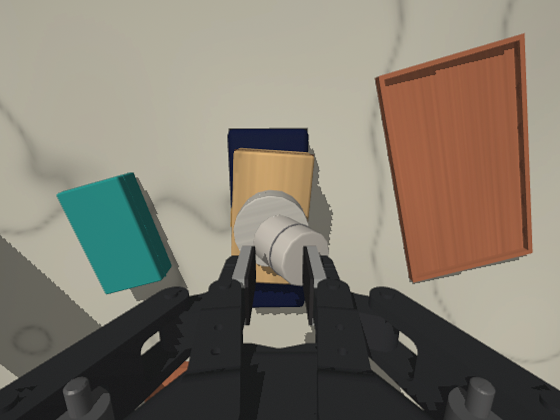

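The grip reads 25 mm where I expected 32 mm, and the jar looks tilted. I'll zoom in before doing anything else.

```bash
python3 - <<'E'
from h import *
im=cv2.imread("pics/w2.png"); cv2.imwrite("pics/w2c.png",cv2.resize(im[170:340,190:370],None,fx=4,fy=3.5,interpolation=cv2.INTER_CUBIC))
im=vision.camera('top'); cv2.imwrite("pics/t2c.png",cv2.resize(im[180:260,320:440,::-1],None,fx=6,fy=6,interpolation=cv2.INTER_CUBIC))
im=vision.camera('scene'); cv2.imwrite("pics/s2c.png",cv2.resize(im[210:290,180:260,::-1],None,fx=7,fy=7,interpolation=cv2.INTER_CUBIC))
print(bot.get_obs())
E
```

```text
{'clock': 4.625, 'joint_pos': array([-4.83573951e-01,  3.58014672e-01, -1.15031854e-01,  1.08393354e+00,
        4.09920959e-04,  1.31223958e+00]), 'joint_vel': array([-0.00023149,  0.00024467,  0.00044247, -0.00201911, -0.00151215,
       -0.00147758]), 'tau': array([-1.21073266e-01, -3.09744787e+01,  1.60677212e+01,  6.33324366e-01,
       -1.52945286e-01, -4.40184158e-03]), 'eef_pos': array([ 0.47008922, -0.24671967,  0.09906281]), 'tool_rot': array([0.78200446, 0.62323451, 0.00296866, 0.00624104]), 'ft_force': array([ 1.40896892, -0.36071943, 17.94568708]), 'ft_torque': array([-0.09691833, -0.52396784, -0.02825466]), 'grip_width': 0.02497487762865591}
```

View pics/w2c.png

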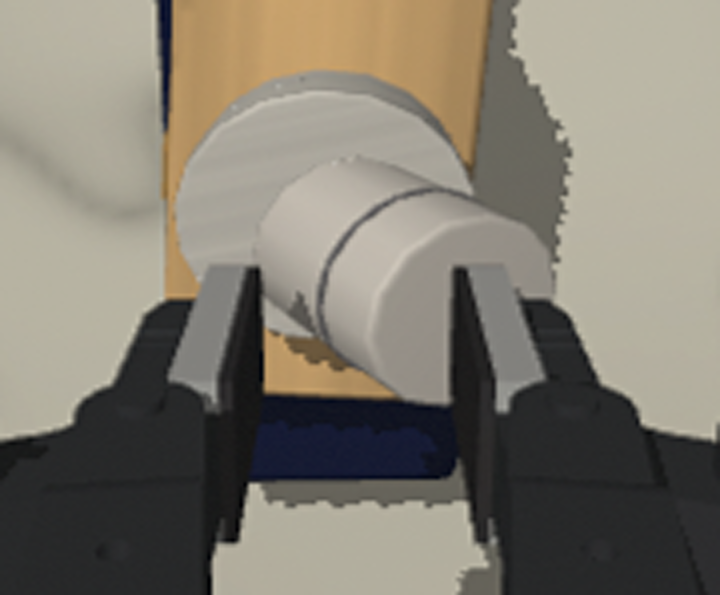

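View pics/s2c.png

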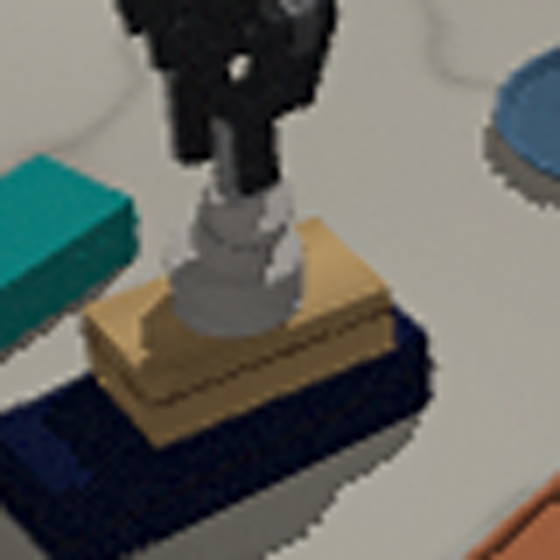

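View pics/t2c.png

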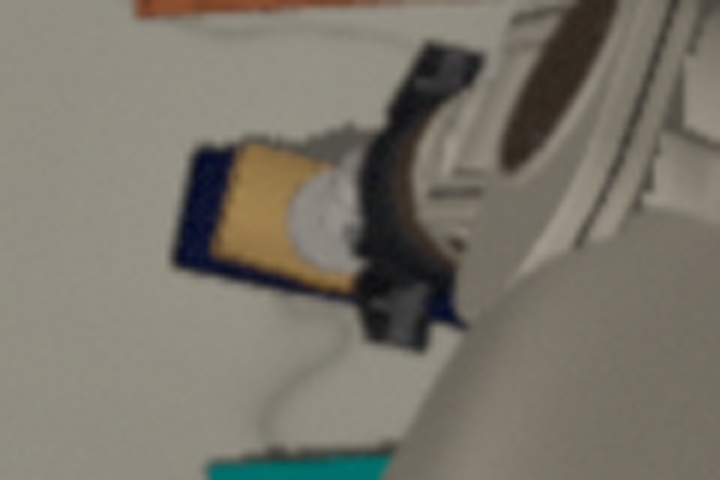

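The jar tipped about 35–40° towards +x, with its lid against the right pad. The pads touched it too high, and one side touched first. I'll ease the left pad off while holding the right pad in place, then move it left to stand the jar up again.

{"op": "send_rows", "data": {
  "targets": [
    [[-0.1, 0, 0.2, 0, 2.8], [-0.1, 0, 0.2, 0, 2.8], [-0.2, 0.05, 0.3, 0, 3.1], [-0.2, 0.05, 0.3, 0, 3.1]]
  ]
}}

```text
clock: 5.12
eef_pos: [0.4651, -0.2449, 0.0994]
tool_rot: [0.782, 0.623, 0.001, 0.003]
ft_force: [-1.0, -0.6, 8.2]
grip_width: 0.0313
```

```bash
cat > w.py <<'E'
import sys
from h import *
import pickle
n=sys.argv[1]; o=bot.get_obs(); im=vision.camera('wrist'); pickle.dump(o,open(f'{n}.pkl','wb')); cv2.imwrite(f"pics/{n}.png",im[:,:,::-1])
cv2.imwrite(f"pics/{n}c.png",cv2.resize(im[170:340,190:370,::-1],None,fx=4,fy=3.5,interpolation=cv2.INTER_CUBIC))
print(o['clock'],o['eef_pos'],o['ft_force'],o['grip_width'])
E
python3 w.py w3
```

```text
5.125 [ 0.46508672 -0.24488017  0.099363  ] [-1.00376808 -0.58127722  8.15668186] 0.03127116297218872
```

View pics/w3c.png

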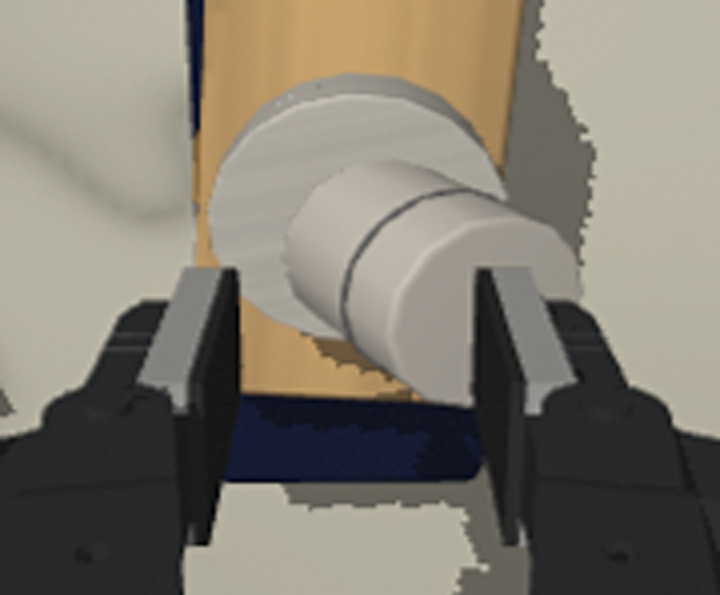

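The right fingertip rests on the lid, pressing down at 8 N. I'll lift straight up slowly so the jar can rock back onto its base.

{"op": "send_rows", "data": {
  "targets": [
    [[0, 0, 0.15, 0, 3.1], [0, 0, 0.3, 0, 3.1], [0, 0, 0.45, 0, 3.1], [0, 0, 0.6, 0, 3.1], [0, 0, 0.6, 0, 3.1]]
  ]
}}

```text
clock: 5.8
eef_pos: [0.4627, -0.2435, 0.1025]
tool_rot: [0.782, 0.623, -0.0, -0.0]
ft_force: [-0.4, 0.2, 0.5]
grip_width: 0.0311
```

```bash
python3 w.py w4
```

```text
5.8 [ 0.46274318 -0.24352127  0.10245148] [-0.41914561  0.21202407  0.53005684] 0.031085780942158244
```

View pics/w4c.png

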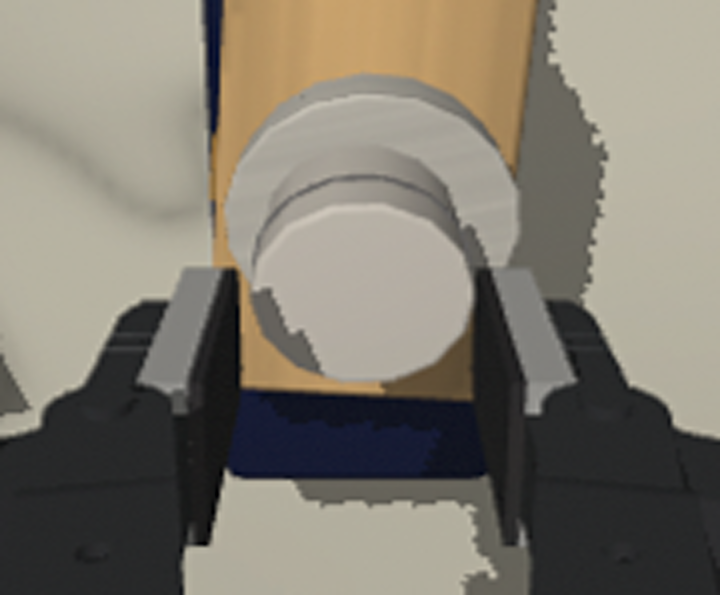

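The jar is upright again, centred between the pads with its lid at about (281,254). I'll check the fingertip height against the jar from the side.

```bash
python3 - <<'E'
from h import *
o=bot.get_obs()
im=vision.camera('scene')[:,:,::-1].copy()
c=cv2.resize(im[200:290,170:270],None,fx=7,fy=6.5,interpolation=cv2.INTER_CUBIC)
p=o['eef_pos']; yv=np.array([.974,-.225,0])
for q,col in [(p+yv*.0156,(0,0,255)),(p-yv*.0156,(0,0,255)),(np.array([.4645,-.243,.124]),(0,255,0)),(np.array([.4645,-.243,.09]),(0,255,0)),(p+[0,0,.019],(255,0,0))]:
    u=(w2p('scene',q)[0]-[170,200]+.5)*[7,6.5]; cv2.circle(c,tuple(int(a) for a in u),4,col,-1)
cv2.imwrite("pics/s4.png",c)
print(p2w('wrist',(280.8,253.7),.124,o))
E
```

```text
[[ 0.46402346 -0.24192286  0.124     ]]
```

View pics/s4.png

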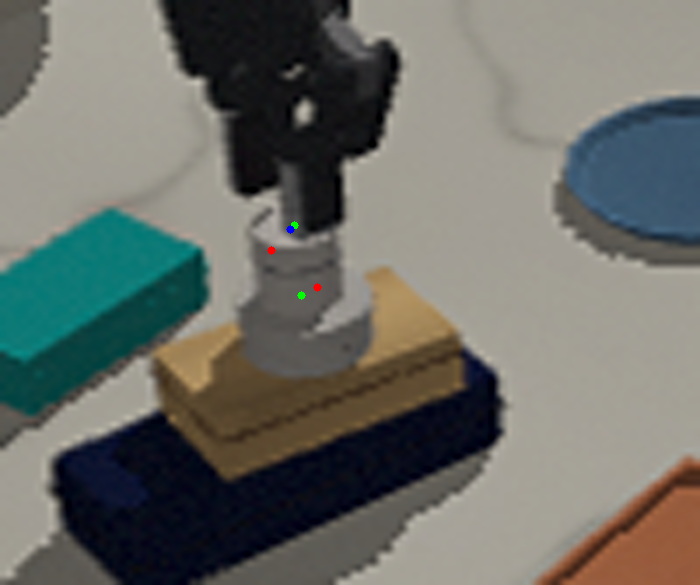

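The fingertips actually sit about 26 mm behind the nominal TCP point. Both the wrist view (gap scale) and the scene view show this, so the first close only brushed the lid. I'll grip lower.

{"op": "send_rows", "data": {
  "targets": [
    [[0.1, 0.1, 0.5, 0, 4.5], [0.1, 0.1, 0.5, 0, 5.5], [0.1, 0.1, 0.5, 0, 5.5], [0.1, 0.1, -0.5, 0, 5.5], [0.1, 0.1, -1.5, 0, 5.5], [0.1, 0.1, -2.2, 0, 5.5], [0.1, 0.1, -2.2, 0, 5.5]]
  ]
}}

```text
clock: 6.78
eef_pos: [0.4631, -0.2422, 0.0796]
tool_rot: [0.782, 0.623, -0.0, -0.001]
ft_force: [-0.5, -0.2, 0.3]
grip_width: 0.0547
```

```bash
python3 w.py w5; cat > s.py <<'E'
import sys
from h import *
o=bot.get_obs(); n=sys.argv[1]; r=[int(a) for a in sys.argv[2:6]] # u0 u1 v0 v1
im=vision.camera(sys.argv[6] if len(sys.argv)>6 else 'scene')[:,:,::-1]
k=min(780/(r[1]-r[0]),580/(r[3]-r[2]))
cv2.imwrite(f"pics/{n}.png",cv2.resize(im[r[2]:r[3],r[0]:r[1]],None,fx=k,fy=k,interpolation=cv2.INTER_CUBIC)); print('scale',k)
E
python3 s.py s5 170 270 200 290
```

```text
6.775 [ 0.46309089 -0.24224448  0.07959784] [-0.53486326 -0.24985677  0.25388568] 0.05474774363396527
scale 6.444444444444445
```

View pics/w5c.png

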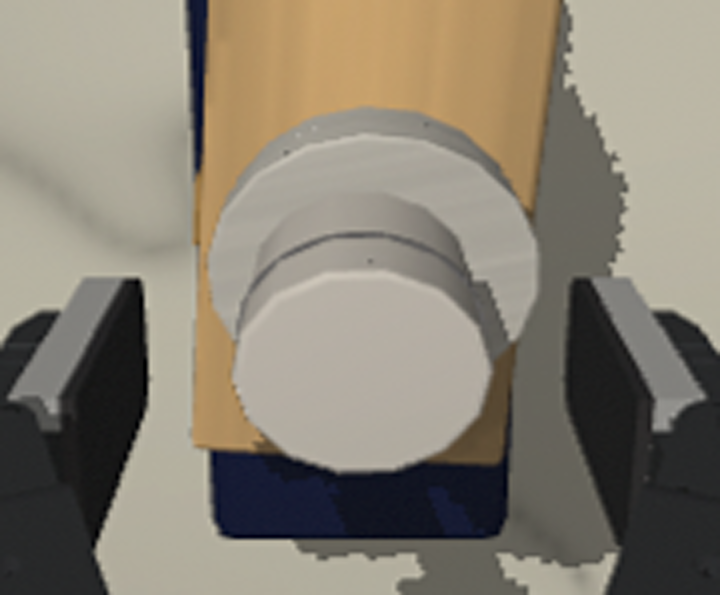

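View pics/s5.png

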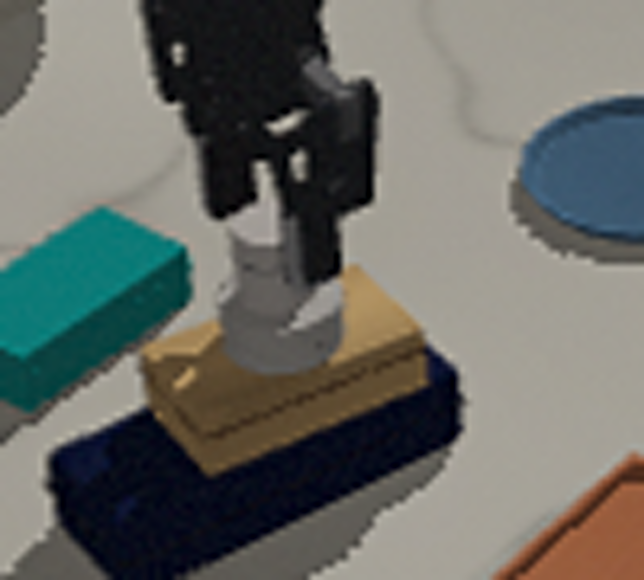

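{"op": "send_rows", "data": {
  "targets": [
    [[0.1, 0, -0.6, 0, 5.5], [0.1, 0, -1.1, 0, 5.5], [0.1, 0, -1.1, 0, 5], [0.1, 0, -1.1, 0, 4.5], [0.1, 0, -1.1, 0, 4], [0.1, 0, -1.1, 0, 3.7], [0.1, 0, -1.1, 0, 3.4], [0.1, 0, -1.1, 0, 3.1], [0.1, 0, -1.1, 0, 2.8], [0.1, 0, -1.1, 0, 2.5], [0.1, 0, -1.1, 0, 2.5]]
  ]
}}

```text
clock: 8.25
eef_pos: [0.4651, -0.2428, 0.0701]
tool_rot: [0.782, 0.623, 0.0, 0.0]
ft_force: [-1.2, 0.3, 4.7]
grip_width: 0.0303
```

```bash
python3 w.py w6;python3 s.py s6 170 270 200 290
```

```text
8.25 [ 0.46511777 -0.24275367  0.07006523] [-1.19696953  0.25185545  4.74852941] 0.030321853772597954
scale 6.444444444444445
```

View pics/w6c.png

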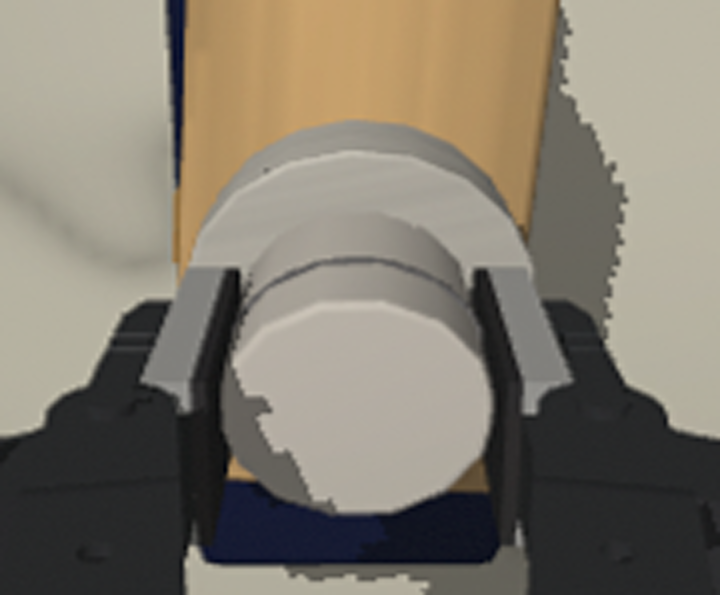

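View pics/s6.png

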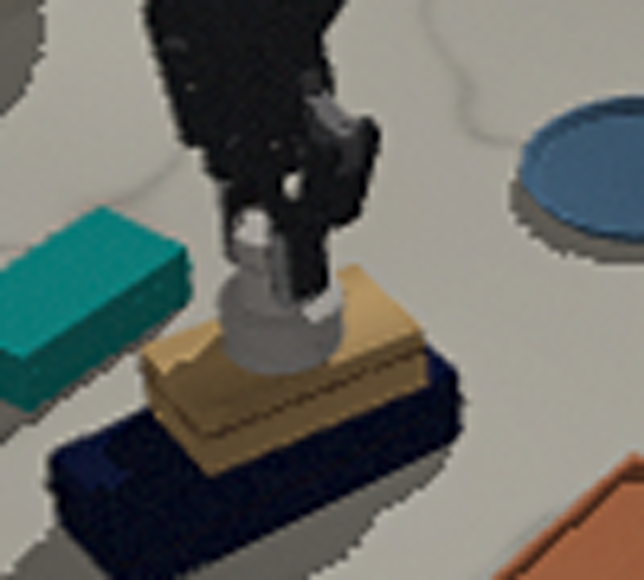

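Gripped cleanly with the jar upright. Lifting it and carrying it to the riser.

{"op": "send_rows", "data": {
  "targets": [
    [[0, 0, 0.5, 0, 2.5], [0, 0, 1.5, 0, 2.5], [0, 0, 4, 0, 2.5], [0, 0, 7, 0, 2.5], [1, 3, 9, 0, 2.5], [2.5, 7, 9, 0, 2.5], [4, 11, 9, 0, 2.5], [5.5, 15, 9, 0, 2.5], [7, 19, 9, 0, 2.5], [8.5, 23, 9, 0, 2.5], [10, 27, 9, 0, 2.5], [11.5, 31, 9, 0, 2.5]]
  ]
}}

```text
clock: 9.85
eef_pos: [0.5803, 0.0687, 0.1601]
tool_rot: [0.782, 0.623, 0.0, 0.0]
ft_force: [0.9, 0.0, -0.3]
grip_width: 0.0305
```

{"op": "send_rows", "data": {
  "targets": [
    [[1.5, 4, 0, 0, 2.5], [3, 8, 0, 0, 2.5], [4.5, 12.5, 0, 0, 2.5], [6, 16.5, 0, 0, 2.5], [7, 19.5, 0, 0, 2.5], [7.2, 20.4, 0, 0, 2.5], [7.2, 20.4, 0, 0, 2.5], [7.2, 20.4, 0, 0, 2.5]]
  ]
}}

```text
clock: 10.85
eef_pos: [0.6517, 0.27, 0.16]
tool_rot: [0.782, 0.623, -0.0, 0.0]
ft_force: [-0.6, -0.6, -1.4]
grip_width: 0.0304
```

```bash
python3 w.py w7
```

```text
10.85 [0.65173904 0.27000908 0.1599732 ] [-0.63928741 -0.57817022 -1.40862099] 0.03039895963021774
```

View pics/w7.png

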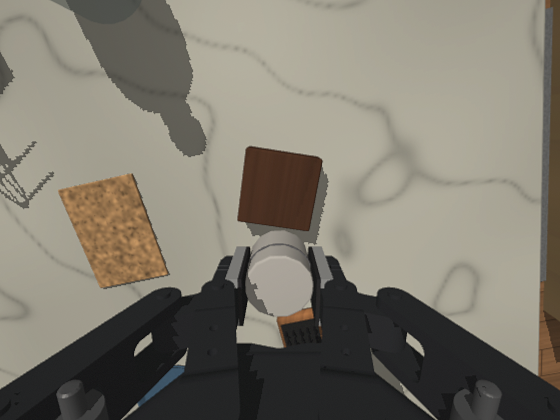

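The jar is held upright at (280,272) and the riser top is centred at about (280,189).

```bash
python3 - <<'E'
from h import *
import pickle
o=pickle.load(open('w7.pkl','rb'))
im=cv2.imread('pics/w7.png'); hsv=cv2.cvtColor(im,cv2.COLOR_BGR2HSV).astype(int)
m=(hsv[...,1]>110)&(hsv[...,2]<110); m2=np.zeros_like(m); m2[135:235,225:335]=m[135:235,225:335]
print(rect('wrist',m2,.028,o)); print(p2w('wrist',[(248,147),(322,156),(311,232),(237,221)],.03,o).mean(0))
m=(hsv[...,1]>80)&(hsv[...,2]>60); m2=np.zeros_like(m); m2[165:300,45:180]=m[165:300,45:180]
print('mat',rect('wrist',m2,.004,o))
o=pickle.load(open('w6.pkl','rb')); print(p2w('wrist',(190+358/4,170+408/3.5),.124,o),o['eef_pos'])
o=pickle.load(open('w7.pkl','rb')); print(p2w('wrist',(280,280),.124-.07+.16,o),o['eef_pos'])
E
```

```text
[652.3 275.1  80.7  78.6  68.3]
[0.65323066 0.27477284 0.03      ]
mat [448.6 261.7 130.   90.4  89.5]
[[ 0.46533508 -0.24220639  0.124     ]] [ 0.46511777 -0.24275367  0.07006523]
[[0.65296927 0.27379351 0.214     ]] [0.65173904 0.27000908 0.1599732 ]
```

{"op": "send_rows", "data": {
  "targets": [
    [[0, 0.3, -3, 0, 2.5], [0, 0.3, -7, 0, 2.5], [0, 0.3, -10.5, 0, 2.5], [0, 0.3, -13, 0, 2.5], [0, 0.3, -14.2, 0, 2.5], [0, 0.3, -14.6, 0, 2.5], [0, 0.3, -14.8, 0, 2.5], [0, 0.3, -14.9, 0, 2.5], [0, 0.3, -14.9, 0, 2.5]]
  ]
}}

```text
clock: 12.02
eef_pos: [0.6524, 0.2746, 0.0116]
tool_rot: [0.782, 0.623, 0.001, 0.0]
ft_force: [0.4, -0.0, 0.0]
grip_width: 0.0306
```

```bash
python3 w.py w8; python3 s.py s8 340 420 150 230
```

```text
12.025 [0.65235417 0.27459761 0.01156264] [ 0.37221755 -0.03255135  0.02296084] 0.030629760047941997
scale 7.25
```

View pics/w8.png

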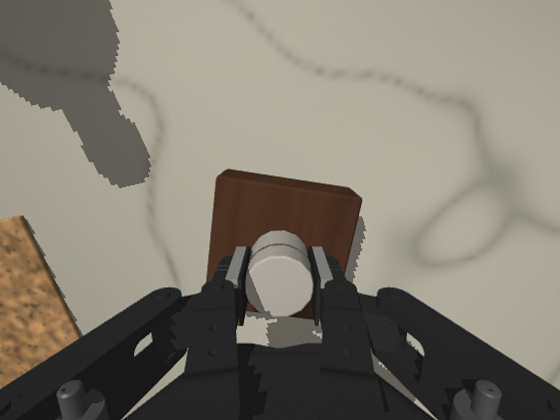

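View pics/s8.png

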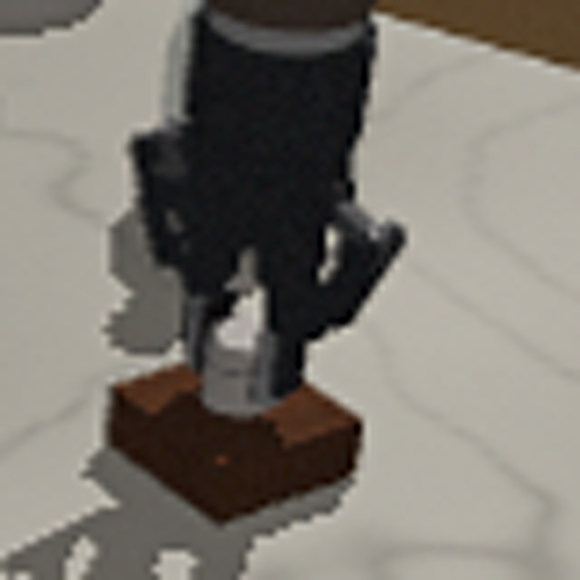

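{"op": "send_rows", "data": {
  "targets": [
    [[0, 0, -0.1, 0, 2.5], [0, 0, -0.15, 0, 2.5], [0, 0, -0.15, 0, 2.5]]
  ]
}}

```text
clock: 12.5
eef_pos: [0.6521, 0.2746, 0.0101]
tool_rot: [0.782, 0.623, 0.0, 0.0]
ft_force: [-1.5, 0.1, 5.0]
grip_width: 0.0304
```

Contact made (5 N). Releasing gently and lifting off.

{"op": "send_rows", "data": {
  "targets": [
    [[0, 0, 0.05, 0, 3.1], [0, 0, 0.05, 0, 3.5], [0, 0, 0.05, 0, 4.2], [0, 0, 0.05, 0, 5.5], [0, 0, 0.05, 0, 6.5], [0, 0, 1, 0, 6.5], [0, 0, 3, 0, 6.5], [0, 0, 7, 0, 6.5], [0, 0, 12, 0, 6.5], [0, 0, 15, 0, 6.5], [0, 0, 15, 0, 6.5]]
  ]
}}

```text
clock: 13.88
eef_pos: [0.6541, 0.2753, 0.1643]
tool_rot: [0.782, 0.623, 0.004, 0.001]
ft_force: [-0.4, -0.0, 1.1]
grip_width: 0.0651
```

```bash
python3 w.py w9
```

```text
13.875 [0.65406539 0.2753218  0.16432485] [-0.36753071 -0.02275612  1.14336744] 0.06505436114091799
```

View pics/w9.png

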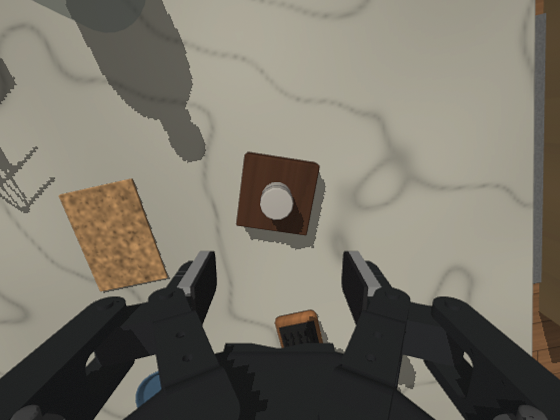

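The jar stands upright on the riser, with its lid at (276,201). Now back to the pile for the tin.

{"op": "send_rows", "data": {
  "targets": [
    [[-19, -51.6, 0, 0, 8.5], [-19, -51.6, 0, 0, 8.5], [-19, -51.6, 0, 0, 8.5], [-19, -51.6, 0, 0, 8.5], [-19, -51.6, 0, 0, 8.5], [-19, -51.6, 0, 0, 8.5], [-19, -51.6, 0, 0, 8.5], [-19, -51.6, 0, 0, 8.5], [-19, -51.6, 0, 0, 8.5], [-19, -51.6, 0, 0, 8.5], [-19, -51.6, 0, 0, 8.5], [-19, -51.6, 0, 0, 8.5]]
  ]
}}

```text
clock: 15.42
eef_pos: [0.462, -0.2403, 0.1586]
tool_rot: [0.781, 0.624, -0.0, -0.001]
ft_force: [0.6, -0.2, -0.3]
grip_width: 0.0846
```

```bash
python3 - <<'E'
from h import *
import pickle
o=pickle.load(open('w9.pkl','rb'))
print('jar',p2w('wrist',(276.5,201),.064,o),'riser',p2w('wrist',[(246,153),(319,163),(308,235),(237,227)],.03,o).mean(0))
E
python3 w.py w10
```

```text
jar [[0.65267422 0.2772549  0.064     ]] riser [0.65308607 0.2743906  0.03      ]
15.425 [ 0.46197931 -0.24032671  0.15862579] [ 0.56180567 -0.21792052 -0.30853396] 0.08460772215797177
```

View pics/w10.png

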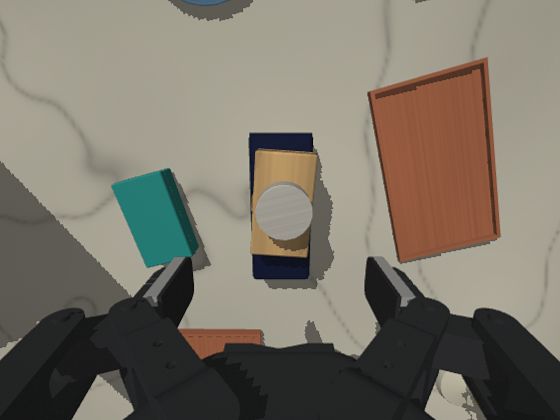

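The tin's lid is centred at about (284,212), on the box.

```bash
python3 - <<'E'
from h import *
import pickle
o=pickle.load(open('w10.pkl','rb')); im=cv2.imread('pics/w10.png'); hsv=cv2.cvtColor(im,cv2.COLOR_BGR2HSV).astype(int)
m=(hsv[...,1]<35)&(hsv[...,2]>110); m2=np.zeros_like(m,np.uint8); m2[175:255,256:310]=m[175:255,256:310]
cs=max(cv2.findContours(m2,0,1)[0],key=cv2.contourArea); print(cv2.boundingRect(cs),cv2.fitEllipse(cs))
e=cv2.fitEllipse(cs)[0]; print(p2w('wrist',e,.09,o),o['eef_pos'])
m=(hsv[...,0]>10)&(hsv[...,0]<28)&(hsv[...,1]>70); m2=np.zeros_like(m); m2[140:275,235:330]=m[140:275,235:330]; print('box',rect('wrist',m2,.066,o))
m=hsv[...,1]>80; m2=np.zeros_like(m); m2[120:285,235:330]=m[120:285,235:330]; print('pile',rect('wrist',m2,.038,o))
E
```

```text
(256, 182, 54, 58) ((283.1115417480469, 210.79119873046875), (54.41501235961914, 57.41273498535156), 176.2769317626953)
[[ 0.46535811 -0.24054253  0.09      ]] [ 0.46197931 -0.24032671  0.15862579]
box [ 463.8 -242.   102.8   57.5   73.7]
pile [ 461.9 -255.6  156.3   66.4   76.4]
```

{"op": "send_rows", "data": {
  "targets": [
    [[0.3, -0.1, -4, 0, 8], [0.3, -0.1, -8, 0, 7.5], [0.3, -0.1, -10.5, 0, 7.2], [0.3, -0.1, -11.6, 0, 7.2], [0.3, -0.1, -11.6, 0, 7.0], [0.3, -0.1, -11.6, 0, 6.5], [0.3, -0.1, -11.6, 0, 6.0], [0.3, -0.1, -11.6, 0, 5.7]]
  ]
}}

```text
clock: 16.48
eef_pos: [0.4654, -0.243, 0.044]
tool_rot: [0.782, 0.623, 0.0, 0.001]
ft_force: [0.2, 0.1, -0.4]
grip_width: 0.0567
```

```bash
python3 w.py w11;python3 s.py s11 170 270 200 290
```

```text
16.475 [ 0.46538112 -0.24295455  0.0439988 ] [ 0.18567189  0.11613159 -0.40153917] 0.0566919177646703
scale 6.444444444444445
```

View pics/w11c.png

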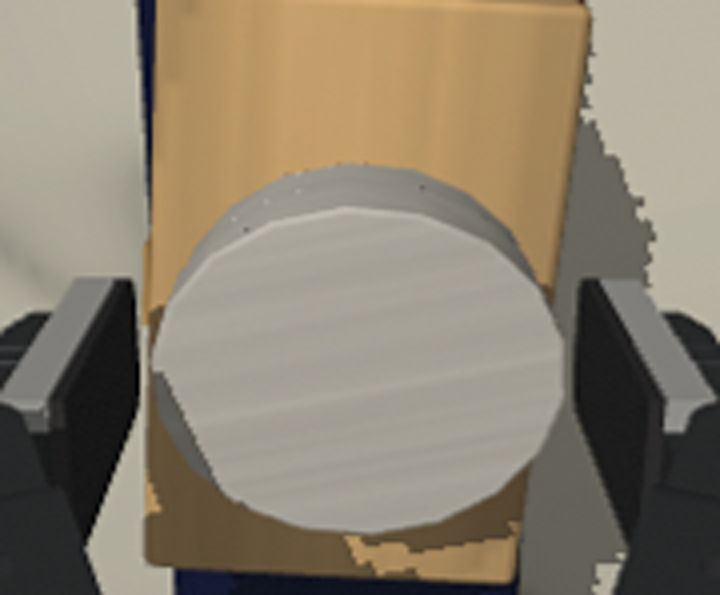

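View pics/s11.png

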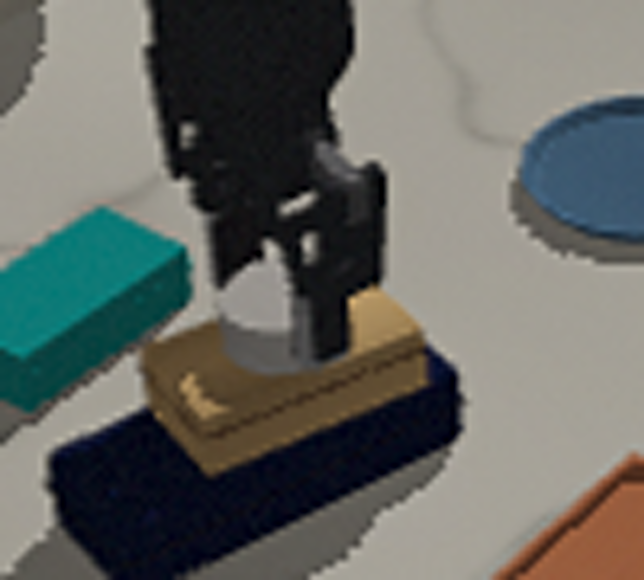

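{"op": "send_rows", "data": {
  "targets": [
    [[0, 0.2, 0, 0, 5.5], [0, 0.2, 0, 0, 5.2], [0, 0.2, 0, 0, 5.0], [0, 0.2, 0, 0, 4.8], [0, 0.2, 0, 0, 4.6], [0, 0.2, 0, 0, 4.4], [0, 0.2, 0, 0, 4.4]]
  ]
}}

```text
clock: 17.45
eef_pos: [0.4652, -0.2407, 0.0438]
tool_rot: [0.782, 0.623, 0.0, 0.0]
ft_force: [-0.8, 0.6, 5.4]
grip_width: 0.0477
```

```bash
python3 w.py w12;python3 s.py s12 170 270 200 290
```

```text
17.45 [ 0.46522623 -0.24073069  0.04377792] [-0.81888594  0.64389884  5.39390317] 0.04768354511312572
scale 6.444444444444445
```

View pics/w12c.png

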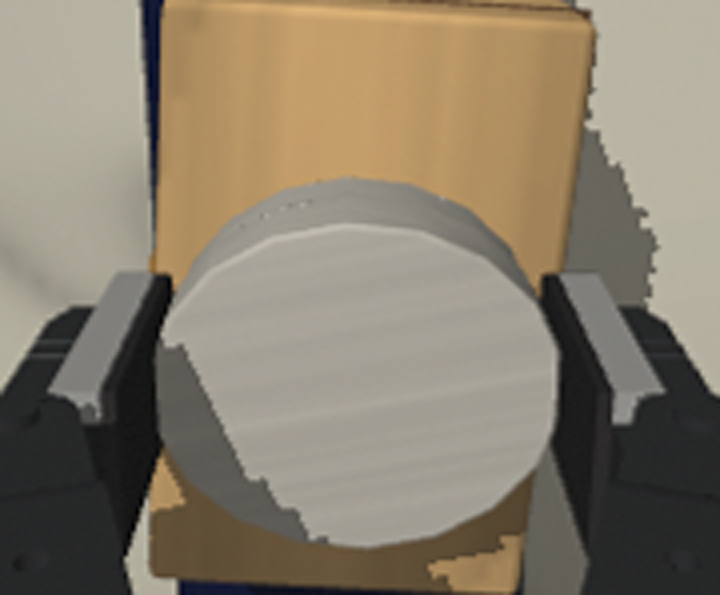

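View pics/s12.png

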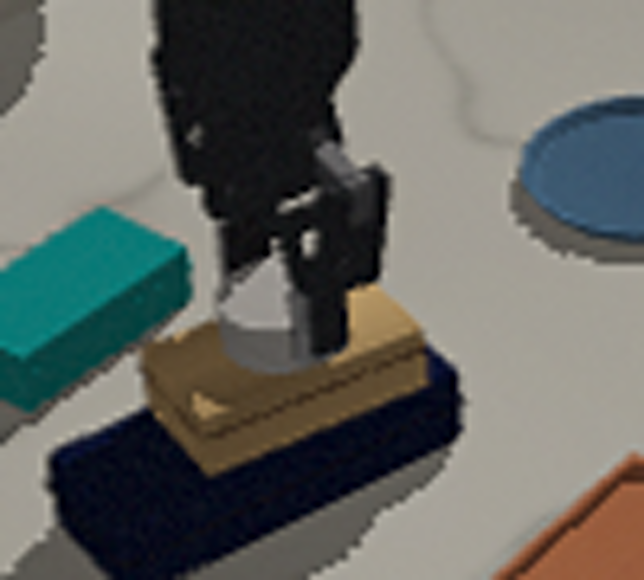

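The tin is gripped level. Lifting and carrying it to the dish.

{"op": "send_rows", "data": {
  "targets": [
    [[0, 0, 0.5, 0, 4.4], [0, 0, 1.5, 0, 4.4], [0, 0, 4, 0, 4.4], [0, 0, 7, 0, 4.4], [-0.3, 4, 8, 0, 4.4], [-0.6, 8, 8, 0, 4.4], [-0.9, 12, 8, 0, 4.4], [-1.2, 16, 8, 0, 4.4], [-1.5, 20, 8, 0, 4.4], [-1.8, 23.5, 8, 0, 4.4], [-1.8, 24.9, 8, 0, 4.4], [-1.8, 24.9, 8, 0, 4.4]]
  ]
}}

```text
clock: 19.05
eef_pos: [0.4471, 0.0087, 0.1234]
tool_rot: [0.782, 0.624, -0.0, 0.0]
ft_force: [0.4, 0.1, -0.6]
grip_width: 0.0476
```

```bash
python3 w.py w13; python3 - <<'E'
from h import *
import pickle
o=pickle.load(open('w13.pkl','rb')); im=cv2.imread('pics/w13.png'); hsv=cv2.cvtColor(im,cv2.COLOR_BGR2HSV).astype(int)
m=(hsv[...,0]>80)&(hsv[...,0]<125)&(hsv[...,1]>70)
c=max(cv2.findContours(m.astype(np.uint8),0,1)[0],key=cv2.contourArea); print(cv2.boundingRect(c))
w=p2w('wrist',cv2.convexHull(c)[:,0],.009,o)[:,:2]
from scipy.optimize import least_squares
r=least_squares(lambda p:np.hypot(*(w-p[:2]).T)-.059,[.447,.008],loss='soft_l1',f_scale=.001); print(r.x, np.abs(r.fun).max())
E
```

```text
19.05 [0.44708757 0.00867441 0.12344428] [ 0.44072504  0.14956257 -0.55960244] 0.04763136043132485
(220, 139, 117, 101)
[0.44608376 0.00871172] 0.0006638079930777196
```

View pics/w13.png

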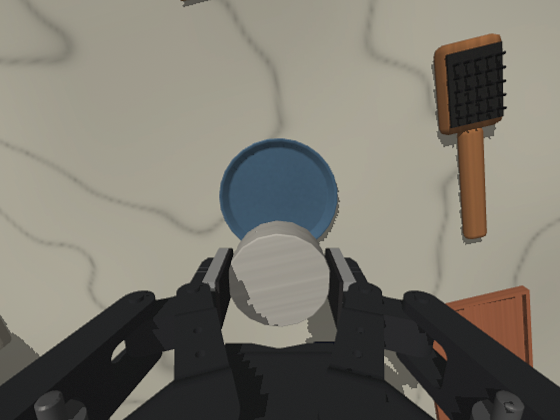

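The dish (279,190) fits at (0.446, 0.009), directly under the held tin (280,272). Lowering.

{"op": "send_rows", "data": {
  "targets": [
    [[0, 0, -3, 0, 4.4], [0, 0, -7, 0, 4.4], [0, 0, -10.5, 0, 4.4], [0, 0, -12.7, 0, 4.4], [0, 0, -13.6, 0, 4.4], [0, 0, -14.0, 0, 4.4], [0, 0, -14.2, 0, 4.4], [0, 0, -14.3, 0, 4.4], [0, 0, -14.3, 0, 4.4]]
  ]
}}

```text
clock: 20.23
eef_pos: [0.4473, 0.0084, -0.0193]
tool_rot: [0.782, 0.623, 0.0, 0.0]
ft_force: [-0.3, -0.4, -1.2]
grip_width: 0.0475
```

```bash
python3 w.py w14; python3 s.py s14 220 320 170 260
```

```text
20.225 [ 0.44732674  0.00840186 -0.01929932] [-0.26310096 -0.4429563  -1.21816282] 0.04745596878509296
scale 6.444444444444445
```

View pics/s14.png

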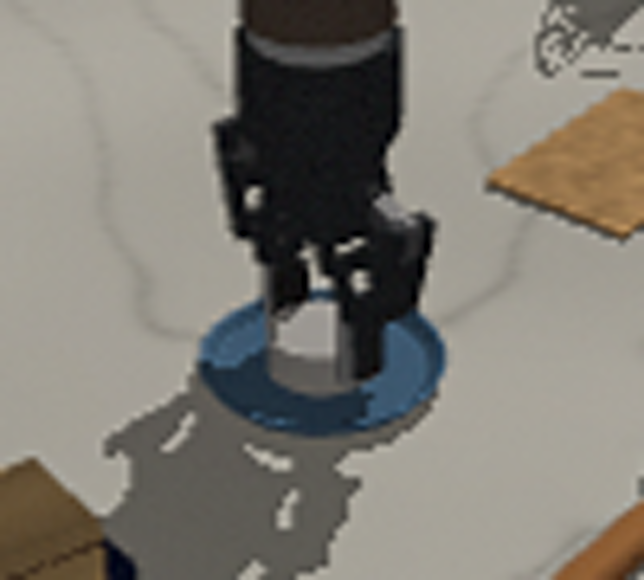

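{"op": "send_rows", "data": {
  "targets": [
    [[0, 0, -0.05, 0, 4.4], [0, 0, -0.1, 0, 4.4], [0, 0, -0.1, 0, 4.4]]
  ]
}}

```text
clock: 20.7
eef_pos: [0.4471, 0.0084, -0.0202]
tool_rot: [0.782, 0.623, 0.0, 0.0]
ft_force: [-2.0, 0.2, 5.8]
grip_width: 0.048
```

{"op": "send_rows", "data": {
  "targets": [
    [[0, 0, 0.05, 0, 4.9], [0, 0, 0.05, 0, 5.3], [0, 0, 0.05, 0, 5.8], [0, 0, 0.05, 0, 6.2], [0, 0, 0.05, 0, 6.2], [0, 0, 1, 0, 6.2], [0, 0, 3, 0, 6.2], [0, 0, 7, 0, 6.2], [0, 0, 12, 0, 7], [0, 0, 17, 0, 8], [0, 0, 18, 0, 8.5], [0, 0, 18, 0, 8.5]]
  ]
}}

```text
clock: 22.2
eef_pos: [0.4472, 0.0084, 0.1599]
tool_rot: [0.782, 0.623, 0.001, 0.001]
ft_force: [-0.6, -0.1, -0.9]
grip_width: 0.0851
```

```bash
python3 w.py w15
```

```text
22.2 [0.4472046  0.00836901 0.15988625] [-0.59517548 -0.11552193 -0.87845941] 0.08505392376085806
```

View pics/w15.png

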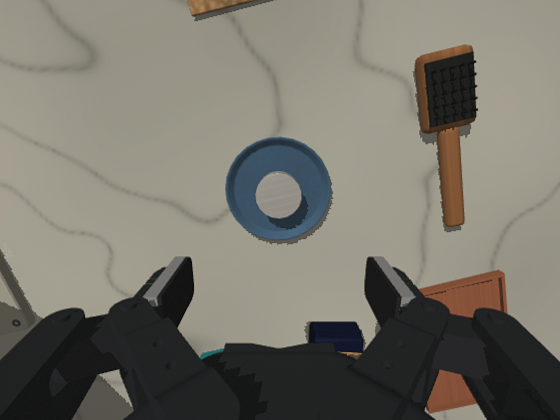

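The tin sits centred in the dish. Next, the box.

{"op": "send_rows", "data": {
  "targets": [
    [[1.6, -25, 0, -0.06, 8.5], [1.6, -25, 0, -0.06, 8.5], [1.6, -25, 0, -0.06, 8.5], [1.6, -25, 0, -0.06, 8.5], [1.6, -25, 0, -0.06, 8.5], [1.6, -25, 0, -0.06, 8.5], [1.6, -25, 0, -0.06, 8.5]]
  ]
}}

```text
clock: 23.12
eef_pos: [0.4623, -0.24, 0.1583]
tool_rot: [0.8, 0.6, -0.0, -0.001]
ft_force: [-0.5, 0.8, 0.5]
grip_width: 0.0847
```

```bash
python3 w.py w16; python3 - <<'E'
from h import *
import pickle
o=pickle.load(open('w16.pkl','rb')); im=cv2.imread('pics/w16.png'); hsv=cv2.cvtColor(im,cv2.COLOR_BGR2HSV).astype(int)
m=(hsv[...,0]>10)&(hsv[...,0]<28)&(hsv[...,1]>70); m2=np.zeros_like(m); m2[140:275,235:330]=m[140:275,235:330]; print('box',rect('wrist',m2,.066,o))
m=hsv[...,1]>80; m2=np.zeros_like(m); m2[120:290,235:330]=m[120:290,235:330]; print('pile',rect('wrist',m2,.038,o))
q=o['tool_rot']; print(np.degrees(2*np.arctan2(q[1],q[0]))-90)
E
```

```text
23.125 [ 0.46232188 -0.24003894  0.15831685] [-0.54293254  0.78199517  0.50217743] 0.08474374140744856
box [ 463.9 -242.   102.5   57.4   73.7]
pile [ 461.3 -255.2  157.4   66.4   76.2]
-16.227368715642044
```

View pics/w16.png

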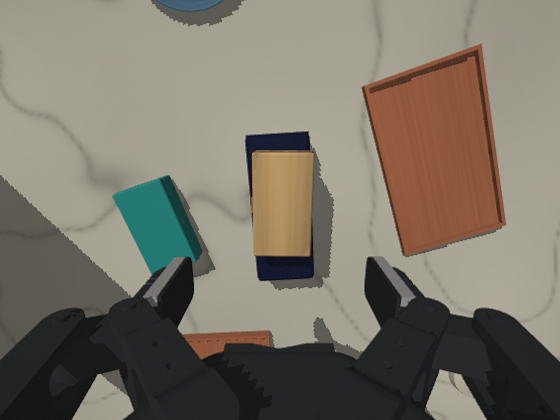

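The box is at (282,204), aligned with the jaws. Descending.

{"op": "send_rows", "data": {
  "targets": [
    [[0.1, -0.2, -4, 0, 8], [0.1, -0.2, -8, 0, 7.5], [0.1, -0.2, -11.5, 0, 7.5], [0.1, -0.2, -13.7, 0, 7.5], [0.1, -0.2, -14.6, 0, 7.2], [0.1, -0.2, -14.6, 0, 6.8], [0.1, -0.2, -14.6, 0, 6.5], [0.1, -0.2, -14.6, 0, 6.2]]
  ]
}}

```text
clock: 24.18
eef_pos: [0.4648, -0.244, 0.0143]
tool_rot: [0.8, 0.6, 0.0, 0.001]
ft_force: [0.5, 0.0, 0.0]
grip_width: 0.0619
```

```bash
python3 w.py w17;python3 s.py s17 170 270 200 290
```

```text
24.175 [ 0.46475348 -0.24403311  0.01434824] [0.46897839 0.0258476  0.02080299] 0.06193335835006841
scale 6.444444444444445
```

View pics/w17c.png

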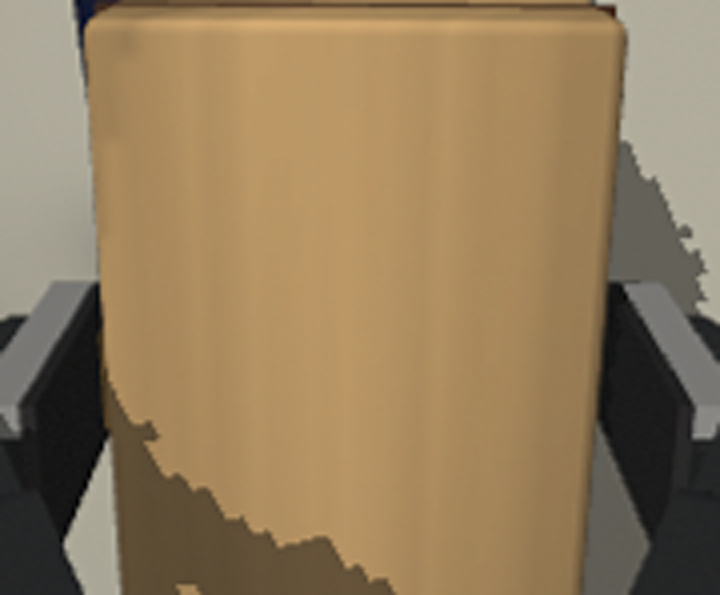

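View pics/s17.png

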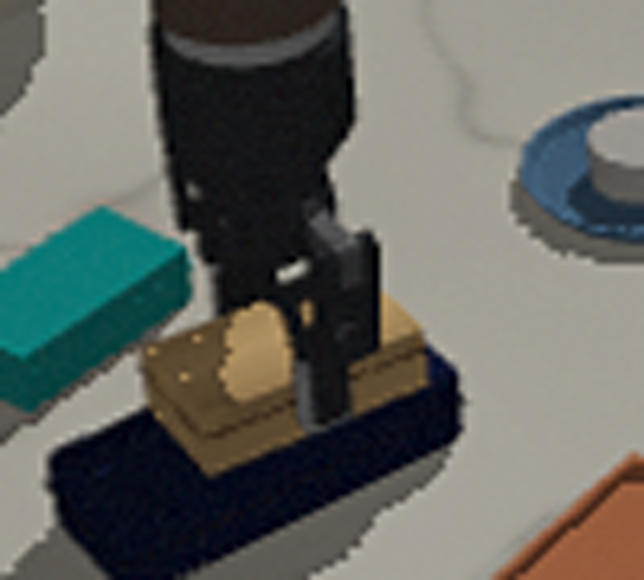

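{"op": "send_rows", "data": {
  "targets": [
    [[0, 0.2, -0.2, 0, 6.2], [0, 0.2, -0.2, 0, 6.0], [0, 0.2, -0.2, 0, 5.8], [0, 0.2, -0.2, 0, 5.6], [0, 0.2, -0.2, 0, 5.4], [0, 0.2, -0.2, 0, 5.1], [0, 0.2, -0.2, 0, 5.0], [0, 0.2, -0.2, 0, 5.0]]
  ]
}}

```text
clock: 25.28
eef_pos: [0.4643, -0.2418, 0.0117]
tool_rot: [0.8, 0.6, 0.0, 0.0]
ft_force: [1.3, 0.8, 5.8]
grip_width: 0.0552
```

```bash
python3 w.py w18;python3 s.py s18 170 270 200 290
```

```text
25.275 [ 0.46431208 -0.24181338  0.01165626] [1.29498044 0.82781818 5.7551015 ] 0.055151054403757595
scale 6.444444444444445
```

View pics/s18.png

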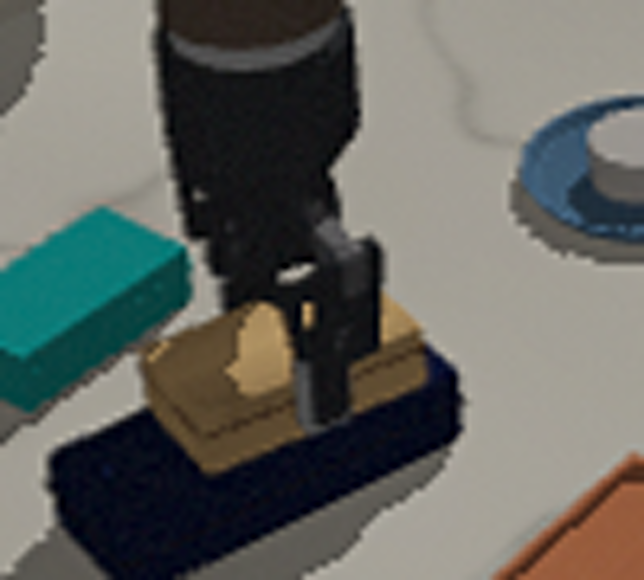

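View pics/w18.png

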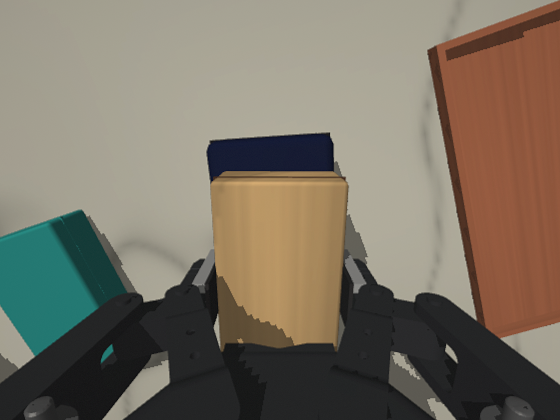

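The box is gripped. Lifting and carrying it to the mat, with a turn of +0.276 rad.

{"op": "send_rows", "data": {
  "targets": [
    [[0, 0, 0.5, 0, 5.0], [0, 0, 1.5, 0, 5.0], [0, 0, 4, 0, 5.0], [0, 0, 7, 0, 5.0], [-0.1, 3, 9.5, 0.03, 5.0], [-0.2, 7, 10, 0.06, 5.0], [-0.3, 11, 10, 0.09, 5.0], [-0.4, 15, 10, 0.12, 5.0], [-0.6, 19, 10, 0.15, 5.0], [-0.7, 23, 10, 0.18, 5.0], [-0.8, 27, 10, 0.21, 5.0], [-0.9, 31, 10, 0.24, 5.0]]
  ]
}}

```text
clock: 26.88
eef_pos: [0.4544, 0.0695, 0.1115]
tool_rot: [0.723, 0.691, -0.0, -0.0]
ft_force: [0.9, -0.4, -2.2]
grip_width: 0.0552
```

{"op": "send_rows", "data": {
  "targets": [
    [[-0.1, 4, 0, 0.02, 5.0], [-0.2, 8, 0, 0.036, 5.0], [-0.4, 12, 0, 0.036, 5.0], [-0.5, 16, 0, 0.036, 5.0], [-0.6, 18.5, 0, 0.036, 5.0], [-0.6, 19.3, 0, 0.036, 5.0], [-0.6, 19.3, 0, 0.036, 5.0], [-0.6, 19.3, 0, 0.036, 5.0]]
  ]
}}

```text
clock: 27.88
eef_pos: [0.4488, 0.2602, 0.1112]
tool_rot: [0.711, 0.703, -0.0, 0.0]
ft_force: [-0.1, 0.3, -1.9]
grip_width: 0.0551
```

```bash
python3 w.py w19; python3 - <<'E'
from h import *
o=bot.get_obs();q=o['tool_rot']; print(np.degrees(2*np.arctan2(q[1],q[0]))-90)
E
```

```text
27.875 [0.4487672  0.2602103  0.11117782] [-0.12975482  0.30687516 -1.88835983] 0.055127632593206445
-0.6007232804916498
```

View pics/w19.png

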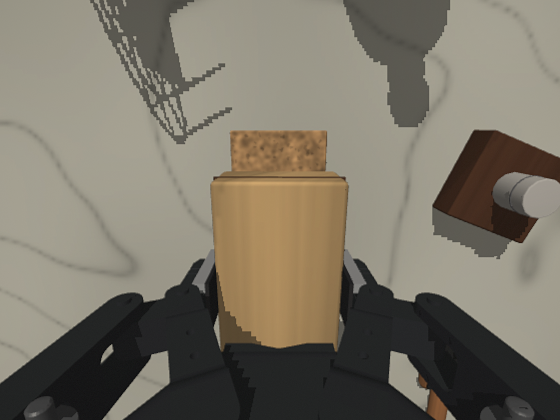

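The box is lined up over the mat, whose far edge spans columns 231–327 and is centred with the box. Lowering.

{"op": "send_rows", "data": {
  "targets": [
    [[0, 0.1, -3, 0, 5.0], [0, 0.1, -6.5, 0, 5.0], [0, 0.1, -9.5, 0, 5.0], [0, 0.1, -11.5, 0, 5.0], [0, 0.1, -12.5, 0, 5.0], [0, 0.1, -12.9, 0, 5.0], [0, 0.1, -13.1, 0, 5.0], [0, 0.1, -13.25, 0, 5.0], [0, 0.1, -13.35, 0, 5.0], [0, 0.1, -13.35, 0, 5.0]]
  ]
}}

```text
clock: 29.18
eef_pos: [0.449, 0.2625, -0.0221]
tool_rot: [0.71, 0.704, 0.0, 0.0]
ft_force: [-0.4, 0.8, -2.3]
grip_width: 0.0551
```

```bash
python3 w.py w20; python3 s.py s20 270 370 140 230
```

```text
29.175 [ 0.44896832  0.26251119 -0.02206356] [-0.4337658   0.79528211 -2.26043835] 0.055090270372189706
scale 6.444444444444445
```

View pics/s20.png

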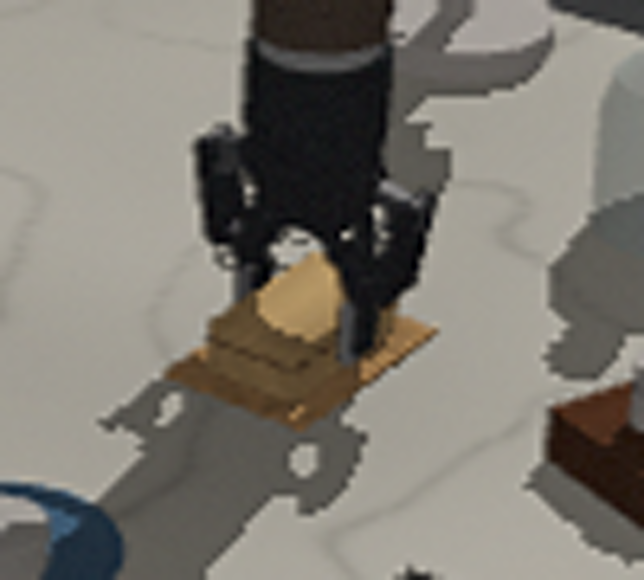

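{"op": "send_rows", "data": {
  "targets": [
    [[0, -0.1, -0.05, 0, 5.0], [0, -0.1, -0.1, 0, 5.0], [0, -0.1, -0.1, 0, 5.0]]
  ]
}}

```text
clock: 29.65
eef_pos: [0.4492, 0.2621, -0.0223]
tool_rot: [0.71, 0.704, 0.001, -0.0]
ft_force: [-2.5, 0.9, 5.3]
grip_width: 0.0547
```

Contact. Releasing.

{"op": "send_rows", "data": {
  "targets": [
    [[0, 0, 0.05, 0, 5.7], [0, 0, 0.05, 0, 6.0], [0, 0, 0.05, 0, 6.5], [0, 0, 0.05, 0, 7.2], [0, 0, 0.05, 0, 7.5], [0, 0, 1, 0, 7.5], [0, 0, 3, 0, 7.5], [0, 0, 7, 0, 7.5], [0, 0, 12, 0, 8], [0, 0, 17, 0, 8.5], [0, 0, 19, 0, 8.5], [0, 0, 19, 0, 8.5]]
  ]
}}

```text
clock: 31.15
eef_pos: [0.4502, 0.2621, 0.1693]
tool_rot: [0.71, 0.704, 0.003, 0.001]
ft_force: [0.7, -0.3, -1.1]
grip_width: 0.0849
```

```bash
python3 w.py w21; python3 - <<'E'
from h import *
import pickle
o=pickle.load(open('w21.pkl','rb')); im=cv2.imread('pics/w21.png'); hsv=cv2.cvtColor(im,cv2.COLOR_BGR2HSV).astype(int)
for u,v in [(280,200),(255,200),(240,200),(245,150),(280,140)]: print(u,v,hsv[v,u])
E
```

```text
31.15 [0.45022044 0.26214833 0.16930385] [ 0.69678508 -0.25788546 -1.06936433] 0.08488873646734554
280 200 [ 17 117 164]
255 200 [ 17 117 151]
240 200 [ 16 128 141]
245 150 [ 15 125 155]
280 140 [ 15 123 137]
```

View pics/w21.png

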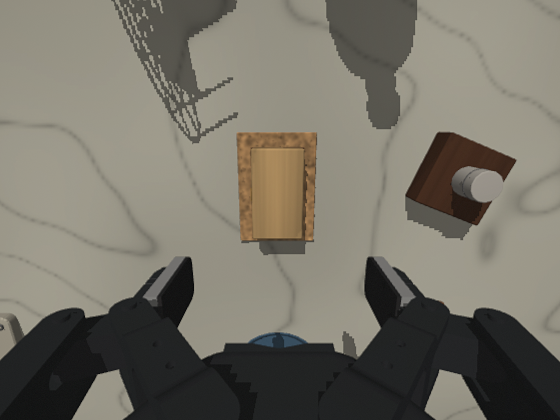

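The box is on the mat: box (253–304, 148–239) inside mat (237–317, 132–242). Next, the case.

{"op": "send_rows", "data": {
  "targets": [
    [[1.1, -51.8, -1, -0.23, 8.5], [1.1, -51.8, -1, -0.23, 8.5], [1.1, -51.8, -1, -0.23, 8.5], [1.1, -51.8, -1, -0.23, 8.5], [1.1, -51.8, -1, -0.23, 8.5], [1.1, -51.8, -1, -0.23, 8.5], [1.1, -51.8, -1, -0.23, 8.5], [1.1, -51.8, -1, -0.23, 8.5], [1.1, -51.8, -1, -0.23, 8.5], [1.1, -51.8, -1, -0.23, 8.5], [1.1, -51.8, -1, -0.23, 8.5], [1.1, -51.8, -1, -0.23, 8.5]]
  ]
}}

```text
clock: 32.7
eef_pos: [0.46, -0.2548, 0.1567]
tool_rot: [0.786, 0.619, 0.0, -0.0]
ft_force: [0.8, 0.0, -0.5]
grip_width: 0.085
```

```bash
python3 w.py w22; python3 - <<'E'
from h import *
import pickle
o=pickle.load(open('w21.pkl','rb'))
print('box',p2w('wrist',[(251,149),(304,148),(303,239),(253,239)],.034,o).mean(0),'mat',p2w('wrist',[(237,133),(317,132),(315,241),(241,242)],.004,o).mean(0))
o=pickle.load(open('w22.pkl','rb')); im=cv2.imread('pics/w22.png'); hsv=cv2.cvtColor(im,cv2.COLOR_BGR2HSV).astype(int)
m=(hsv[...,1]>110)&(hsv[...,0]>100); m2=np.zeros_like(m); m2[110:320,225:340]=m[110:320,225:340]; print('case',rect('wrist',m2,.036,o))
m=(hsv[...,1]>110)&(hsv[...,0]<14); m2=np.zeros_like(m); m2[20:270,350:540]=m[20:270,350:540]; print('tray',rect('wrist',m2,.008,o))
q=o['tool_rot']; print(np.degrees(2*np.arctan2(q[1],q[0]))-90)
im=vision.camera('top')[:,:,::-1]; cv2.imwrite('pics/t22.png',im); hsv=cv2.cvtColor(im,cv2.COLOR_BGR2HSV).astype(int)
E
```

```text
32.7 [ 0.45996548 -0.25484942  0.15667626] [ 0.80050596  0.03660118 -0.52396512] 0.08502607002393367
box [0.44941444 0.26055923 0.034     ] mat [0.44915567 0.26068883 0.004     ]
case [ 460.  -255.8  157.1   61.8   77.4]
tray [ 638.1 -254.8  198.9  120.8  -87.3]
-13.545797300118537
```

View pics/w22.png

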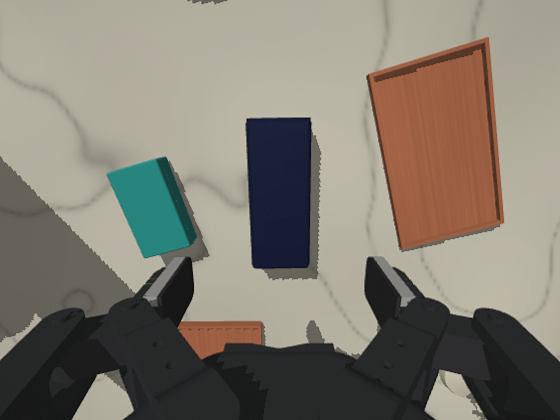

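View pics/t22.png

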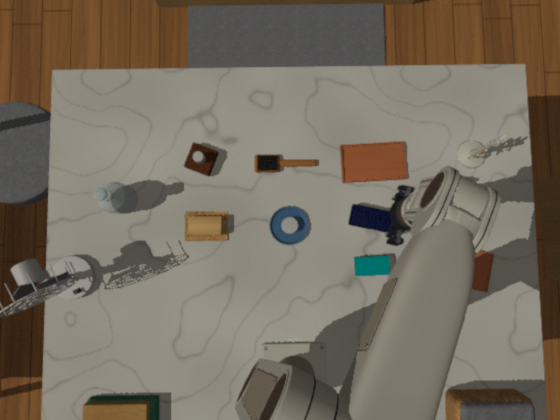

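Everything so far is in place. The case is at (280,193), centre about (0.461, -0.2555). Descending on it.

{"op": "send_rows", "data": {
  "targets": [
    [[0.1, -0.1, -4, 0, 8.5], [0.1, -0.1, -9, 0, 8.5], [0.1, -0.1, -13, 0, 8.5], [0.1, -0.1, -16, 0, 8.3], [0.1, -0.1, -17.4, 0, 8.0], [0.1, -0.1, -18.0, 0, 7.7], [0.1, -0.1, -18.0, 0, 7.4], [0.1, -0.1, -18.0, 0, 7.1], [0.1, -0.1, -18.0, 0, 7.1]]
  ]
}}

```text
clock: 33.92
eef_pos: [0.4616, -0.2581, -0.0223]
tool_rot: [0.786, 0.618, 0.0, 0.001]
ft_force: [-0.2, -0.7, 0.7]
grip_width: 0.0708
```

```bash
python3 w.py w23;python3 s.py s23 160 280 200 300
```

```text
33.925 [ 0.46161714 -0.25809394 -0.02230087] [-0.22167905 -0.68996337  0.72152959] 0.07080451409834583
scale 5.8
```

View pics/w23.png

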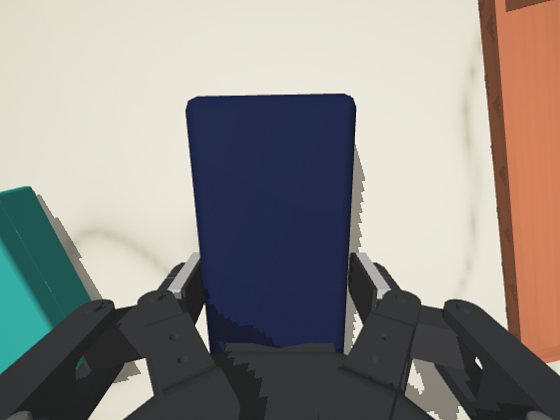

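View pics/s23.png

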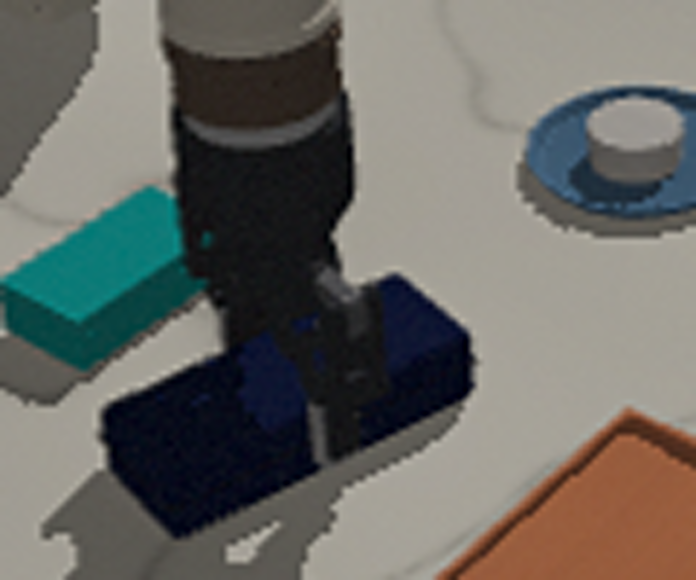

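{"op": "send_rows", "data": {
  "targets": [
    [[0, 0.2, 0, 0, 7.0], [0, 0.2, 0, 0, 6.8], [0, 0.2, 0, 0, 6.6], [0, 0.2, 0, 0, 6.4], [0, 0.2, 0, 0, 6.2], [0, 0.2, 0, 0, 6.0], [0, 0.2, 0, 0, 5.8], [0, 0.2, 0, 0, 5.8]]
  ]
}}

```text
clock: 35.02
eef_pos: [0.4608, -0.2556, -0.0229]
tool_rot: [0.786, 0.618, -0.0, 0.0]
ft_force: [-1.4, 2.0, 5.4]
grip_width: 0.0635
```

```bash
python3 w.py w24; python3 - <<'E'
from h import *
import pickle
o=pickle.load(open('w24.pkl','rb'))
q=o['tool_rot']; print(np.degrees(2*np.arctan2(q[1],q[0]))-90)
E
```

```text
35.025 [ 0.46084847 -0.25564163 -0.02291151] [-1.40825397  1.9903095   5.35862508] 0.0635476733860644
-13.689770035414995
```

View pics/w24.png

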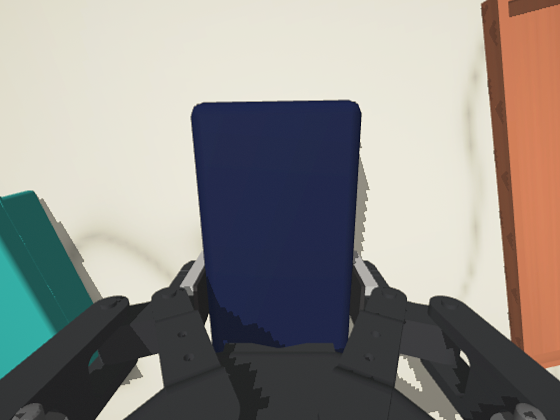

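The case is gripped. Lifting it and carrying it over the far tray, turning +0.285 rad.

{"op": "send_rows", "data": {
  "targets": [
    [[0, 0, 0.5, 0, 5.8], [0, 0, 1.5, 0, 5.8], [0, 0, 4, 0, 5.8], [0, 0, 7, 0, 5.8], [2, 0, 9, 0.04, 5.8], [5, 0, 9, 0.1, 5.8], [8, 0, 9, 0.16, 5.8], [11, 0, 9, 0.21, 5.8], [14, 0, 9, 0.26, 5.8], [16.5, 0, 9, 0.285, 5.8], [17.7, 0, 9, 0.285, 5.8], [17.7, 0, 9, 0.285, 5.8]]
  ]
}}

```text
clock: 36.58
eef_pos: [0.6384, -0.2554, 0.0663]
tool_rot: [0.69, 0.723, -0.0, -0.0]
ft_force: [-0.3, -0.9, -2.5]
grip_width: 0.0632
```

```bash
python3 w.py w25; python3 - <<'E'
from h import *
import pickle
o=pickle.load(open('w25.pkl','rb'))
q=o['tool_rot']; print(np.degrees(2*np.arctan2(q[1],q[0]))-90)
E
python3 s.py s25 200 340 200 350
```

```text
36.575 [ 0.63838841 -0.25537108  0.06630803] [-0.266694   -0.87849966 -2.48723797] 0.06320616966079612
2.6728758918342805
scale 3.8666666666666667
```

View pics/w25.png

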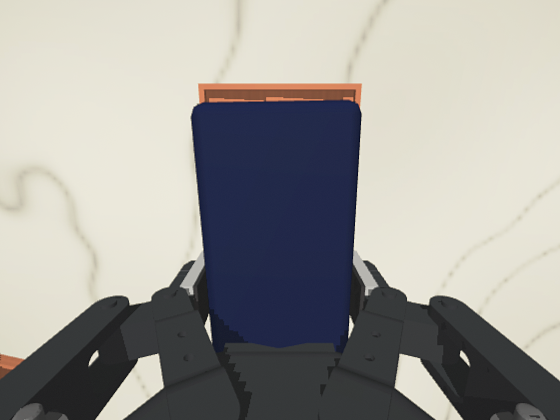

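View pics/s25.png

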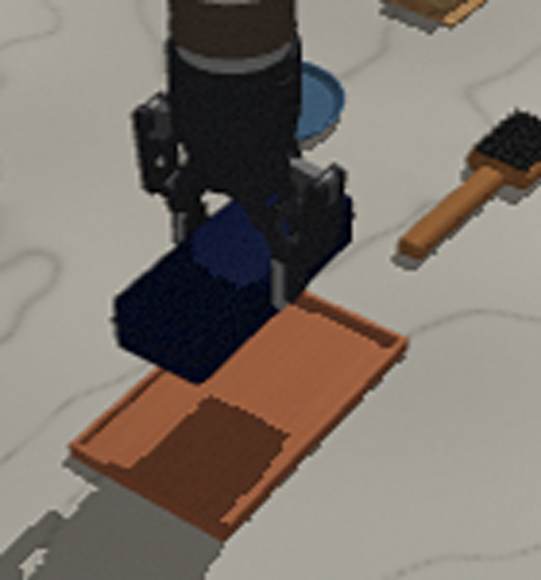

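Case over tray, centred. I see about 1° of skew, so I'll trim that while lowering.

{"op": "send_rows", "data": {
  "targets": [
    [[0, 0, -2, -0.015, 5.8], [0, 0, -4.5, -0.015, 5.8], [0, 0, -6.5, -0.015, 5.8], [0, 0, -7.6, -0.015, 5.8], [0, 0, -8.1, -0.015, 5.8], [0, 0, -8.3, -0.015, 5.8], [0, 0, -8.45, -0.015, 5.8], [0, 0, -8.5, -0.015, 5.8], [0, 0, -8.5, -0.015, 5.8]]
  ]
}}

```text
clock: 37.8
eef_pos: [0.6381, -0.2557, -0.018]
tool_rot: [0.696, 0.718, 0.0, 0.0]
ft_force: [-0.3, 0.3, -1.5]
grip_width: 0.063
```

```bash
python3 w.py w26; python3 s.py s26 200 340 200 350
```

```text
37.8 [ 0.6380692  -0.25570218 -0.01795681] [-0.26338665  0.26047528 -1.45434654] 0.0629929364813215
scale 3.8666666666666667
```

View pics/w26.png

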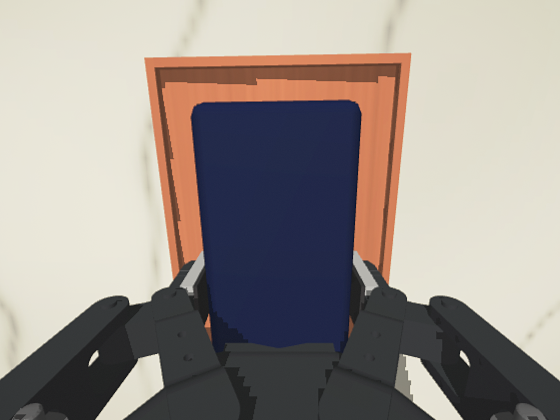

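View pics/s26.png

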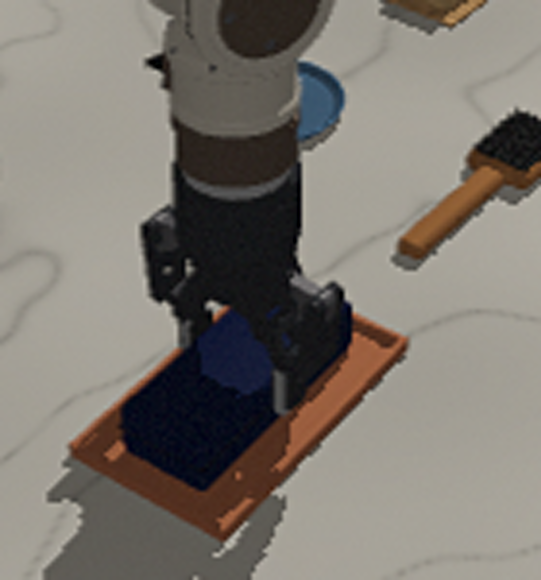

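Aligned and parallel with the tray. A last bit down to contact, then release.

{"op": "send_rows", "data": {
  "targets": [
    [[0, 0, -0.05, 0, 5.8], [0, 0, -0.1, 0, 5.8], [0, 0, -0.15, 0, 5.8], [0, 0, -0.15, 0, 5.8]]
  ]
}}

```text
clock: 38.4
eef_pos: [0.638, -0.2557, -0.0188]
tool_rot: [0.696, 0.718, 0.0, 0.0]
ft_force: [-2.0, 1.6, 5.3]
grip_width: 0.0633
```

{"op": "send_rows", "data": {
  "targets": [
    [[0, 0, 0.05, 0, 6.5], [0, 0, 0.05, 0, 6.8], [0, 0, 0.05, 0, 7.1], [0, 0, 0.05, 0, 7.3], [0, 0, 0.05, 0, 7.3], [0, 0, 1, 0, 7.3], [0, 0, 3, 0, 7.3], [0, 0, 7, 0, 7.5], [0, 0, 12, 0, 8], [0, 0, 17, 0, 8.5], [0, 0, 19, 0, 8.5], [0, 0, 19, 0, 8.5]]
  ]
}}

```text
clock: 39.9
eef_pos: [0.6394, -0.2562, 0.1737]
tool_rot: [0.696, 0.718, 0.001, 0.003]
ft_force: [-0.3, 0.5, -0.1]
grip_width: 0.0851
```

```bash
python3 w.py w27
```

```text
39.9 [ 0.63940801 -0.25623897  0.17372729] [-0.3114972   0.45560866 -0.14024664] 0.08513928078832428
```

View pics/w27.png

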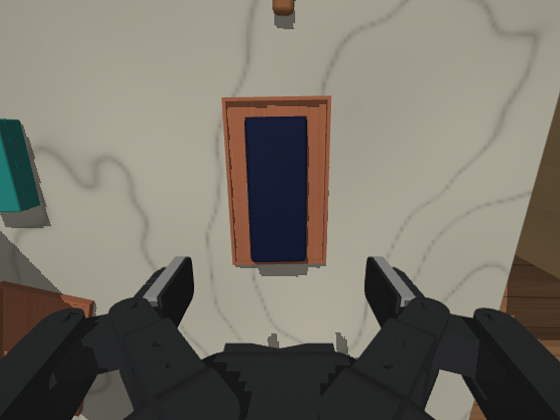

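{"op": "send_rows", "data": {
  "targets": [
    [[-10, 0, 0, 0, 8.5], [-20, 0, 2, 0, 8.5], [-25, 0, 2, 0, 8.5], [-30, 0, 2, 0, 8.5], [-32, 0, 2, 0, 8.5], [-32, 0, 2, 0, 8.5], [-32, 0, 2, 0, 8.5]]
  ]
}}

```text
clock: 40.83
eef_pos: [0.3174, -0.2555, 0.1896]
tool_rot: [0.696, 0.718, 0.0, -0.0]
ft_force: [0.5, -0.2, 0.5]
grip_width: 0.0853
```

```bash
python3 - <<'E'
from h import *
import pickle
for n in ['top','scene']:
    im=vision.camera(n)[:,:,::-1]; cv2.imwrite(f'pics/{n}28.png',im)
    if n=='top': cv2.imwrite('pics/top28b.png',cv2.resize(im[120:300,160:430],None,fx=2.9,fy=2.9,interpolation=cv2.INTER_CUBIC)); top=im
o=pickle.load(open('w27.pkl','rb')); im=cv2.imread('pics/w27.png'); hsv=cv2.cvtColor(im,cv2.COLOR_BGR2HSV).astype(int)
print('case',rect('wrist',(hsv[...,1]>110)&(hsv[...,0]>100)&(np.arange(420)[:,None]<290),.036,o))
print('tray',rect('wrist',(hsv[...,1]>110)&((hsv[...,0]<14)|(hsv[...,0]>100))&(np.arange(420)[:,None]<265)&(abs(np.arange(560)[None]-280)<90),.008,o))
hsv=cv2.cvtColor(top,cv2.COLOR_BGR2HSV).astype(int);H,S,V=hsv[...,0],hsv[...,1],hsv[...,2]
def win(m,u0,u1,v0,v1):
    q=np.zeros_like(m); q[v0:v1,u0:u1]=m[v0:v1,u0:u1]; return q
print('brush',rect('top',win((S>90)|(V<40),250,325,150,176),.014))
print('case top',rect('top',win((S>110)&(H>100),330,420,135,190),.038),'tray',rect('top',win((S>110)&(V>20),330,420,135,190),.008))
print('dec',[p2w('top',d['uv'],.1)[0,:2].round(3) for d in vision.boxes_of('decanter','top')[:1]])
E
```

```text
case [ 637.9 -257.   159.2   62.6  -87.1]
tray [ 638.7 -254.9  198.8  118.   -87.2]
brush [635.5  15.8 184.2  52.7  89.1]
case top [ 635.5 -255.9  162.9   64.4  -88. ] tray [ 638.3 -255.9  198.4  116.8  -87.5]
dec [array([0.534, 0.5  ])]
```

View pics/top28b.png

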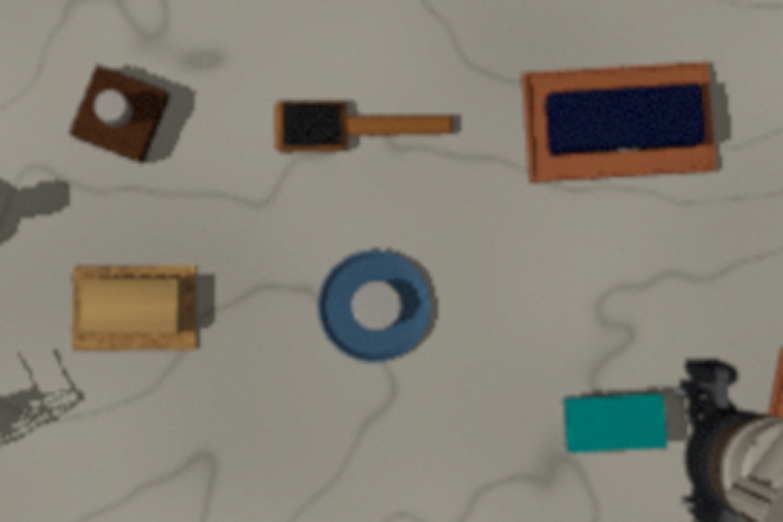

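View pics/scene28.png

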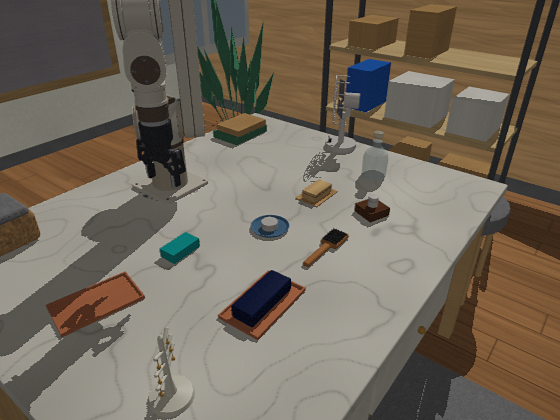

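```bash
python3 - <<'E'
from h import *
f=lambda u,v:(160+u/2.9-.5*(1-1/2.9),120+v/2.9-.5*(1-1/2.9))
print('jar',p2w('top',f(111,106),.064),'riser',p2w('top',[f(97,66),f(168,95),f(142,160),f(72,133)],.015).mean(0))
print('tin',p2w('top',f(376,305),.026),'dish',p2w('top',f(377,305.5),.01))
print('box',p2w('top',f(128,305),.034),'mat',p2w('top',f(135,308),.004))
im=cv2.imread('pics/top28.png'); cv2.imwrite('pics/jar28.png',cv2.resize(im[135:185,175:230],None,fx=10,fy=10,interpolation=cv2.INTER_CUBIC))
E
```

```text
jar [[0.65178199 0.27188486 0.064     ]] riser [0.65386828 0.27308584 0.015     ]
tin [[0.4469124  0.00575926 0.026     ]] dish [[0.44686809 0.00449188 0.01      ]]
box [[0.45065105 0.26068467 0.034     ]] mat [[0.44840772 0.25927433 0.004     ]]
```

View pics/jar28.png

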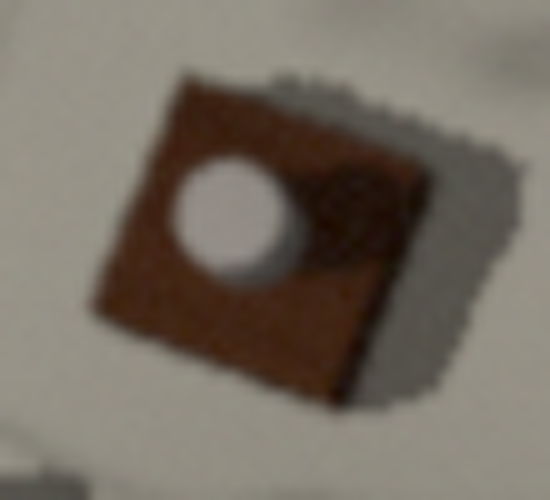

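All four are within about 3 mm of their centres. Handing in.

```bash
python3 -c "
from workcell import bot
print(bot.job_done()); print(bot.get_obs()['clock'])"
```

```text
the job is handed in; nothing more can be done
None
the job is handed in; nothing more can be done
```

All four things are upright in their own places, and I handed the job in at about 41 s. **The jar tipped by roughly 35–40° on my first grasp**, so the "never tip" rule may count against it.

- **What went wrong:** the fingertips sit about 26–30 mm farther back than I assumed from the TCP description. That first close therefore caught the lid (about 18 N on the tool) and leaned the jar over on the tin. It did not fall. I eased off, it rocked back upright, and I gripped it lower. The other three grasps went cleanly.
- **What I did:** I took the pile apart from the top. The jar went on the riser, the tin in the dish, the wooden box on the mat (not the teal look-alike), and the case in the tray farthest from the base. Each was lowered to about 5 N of contact before release.

| Thing | Off centre, last check | Alignment |
|---|---|---|
| Jar | 2–3 mm | not needed |
| Tin | 1–2 mm | not needed |
| Box | under 1 mm (wrist camera), about 2.5 mm (top camera) | lengthways with the mat, judged by eye |
| Case | 2–3 mm | within about 0.5° of the tray |

The two cameras disagree by up to about 5 mm in places, for example on the riser's y position, so the offsets carry that uncertainty. The hairbrush's measured position was unchanged, and the decanter was unchanged within the detector's 2 mm noise. The gripper was open and touching nothing at the end.

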